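Knock the plaster test bars out of the gang mould and stack them to dry

TASK

First put the straightedge that lies across the mould away flat in the white tool tray; then raise the knockout rod under each plaster bar by its black handle to push the bar up out of its pocket, and stack all the bars on the drying board crosswise, two to a layer: the first pair across the two bearers, each next pair square across the pair below, each bar centred on the board lengthwise and the two bars of a layer spaced as the bearers are (an odd last bar lies where one of a pair would). Leave all the knockout rods pressed fully down, ready for the next pour, and do not knock over the flask, the beaker or the mug of brushes.

Things in the scene. Friction and masses are not known exactly. Their poses are not given: they have to be found in the camera images.
- mould: aluminium gang mould 150 (x) x 234 (y), flat top at 74 mm height, fixed on a steel frame; origin on the bench under its centre. Five pockets along x, side by side at y = -88, -44, 0, 44, 88 mm (pockets 1 to 5), each 123 x 28, 24 deep (floor at 50 mm), with a hole amid the floor for an 18 mm knockout rod. In front, at x = -115 mm, a guide rail (top at 58 mm) for the handle posts. Place and yaw vary.
- board: drying board: plywood, 190 x 190 x 12 mm, with two wooden bearers fixed on it, each 150 long (along the board's x), 20 wide, 14 high, at y = -40 and +40 mm of the board (80 mm between centre lines). Origin: underside, centre of the board. Bearer tops at 26 mm. Fixed; place and yaw differ.
- tray: shallow white tool tray, 290 (along its x) x 100 x 14 mm, walls 4 mm, floor 4 mm thick, open at the top. Origin: centre of the underside. Fixed; place and yaw differ a little.
- edge_c (a point): centre of the aluminium straightedge: a bar 250 (its x) x 25 (y) x 20 (z) mm, 240 g. At the start it lies flat across the top of the mould, over all the pockets, roughly along the mould's y.
- bar1_c (a point): centre of plaster bar 1: 120 (its x) x 26 (y) x 24 (z) mm, about 95 g. At the start it lies in pocket 1 of the mould, its top flush with the mould's top, 1 mm play each side. May be absent. All bars are alike.
- bar2_c (a point): centre of plaster bar 2: 120 (its x) x 26 (y) x 24 (z) mm, about 95 g. At the start it lies in pocket 2 of the mould, its top flush with the mould's top, 1 mm play each side. May be absent. All bars are alike.
- bar3_c (a point): centre of plaster bar 3: 120 (its x) x 26 (y) x 24 (z) mm, about 95 g. At the start it lies in pocket 3 of the mould, its top flush with the mould's top, 1 mm play each side. May be absent. All bars are alike.
- bar4_c (a point): centre of plaster bar 4: 120 (its x) x 26 (y) x 24 (z) mm, about 95 g. At the start it lies in pocket 4 of the mould, its top flush with the mould's top, 1 mm play each side. May be absent. All bars are alike.
- bar5_c (a point): centre of plaster bar 5: 120 (its x) x 26 (y) x 24 (z) mm, about 95 g. At the start it lies in pocket 5 of the mould, its top flush with the mould's top, 1 mm play each side. May be absent. All bars are alike.
- ko1 (a joint): height of knockout rod 1 in m: 0 fully down, 0.020 fully up (its stop). About 6 N of friction: it stays where it is left, also under a bar. Fully up it holds the bar of pocket 1 20 mm proud of the mould, its lowest 4 mm still in the pocket.
- ko2 (a joint): height of knockout rod 2 in m: 0 fully down, 0.020 fully up (its stop). About 6 N of friction: it stays where it is left, also under a bar. Fully up it holds the bar of pocket 2 20 mm proud of the mould, its lowest 4 mm still in the pocket.
- ko3 (a joint): height of knockout rod 3 in m: 0 fully down, 0.020 fully up (its stop). About 6 N of friction: it stays where it is left, also under a bar. Fully up it holds the bar of pocket 3 20 mm proud of the mould, its lowest 4 mm still in the pocket.
- ko4 (a joint): height of knockout rod 4 in m: 0 fully down, 0.020 fully up (its stop). About 6 N of friction: it stays where it is left, also under a bar. Fully up it holds the bar of pocket 4 20 mm proud of the mould, its lowest 4 mm still in the pocket.
- ko5 (a joint): height of knockout rod 5 in m: 0 fully down, 0.020 fully up (its stop). About 6 N of friction: it stays where it is left, also under a bar. Fully up it holds the bar of pocket 5 20 mm proud of the mould, its lowest 4 mm still in the pocket.
- ko1_handle (a point): centre of the black handle of knockout rod 1: an upright block 14 (along the mould's x) x 22 (y) x 32 high, 115 mm in front (-x) of the mould's centre and at pocket 1's y; when down, its centre is at 90 mm height. It rises and falls with the rod (joined by a yoke under the mould): pull it up or press on its top.
- ko2_handle (a point): centre of the black handle of knockout rod 2: an upright block 14 (along the mould's x) x 22 (y) x 32 high, 115 mm in front (-x) of the mould's centre and at pocket 2's y; when down, its centre is at 90 mm height. It rises and falls with the rod (joined by a yoke under the mould): pull it up or press on its top.
- ko3_handle (a point): centre of the black handle of knockout rod 3: an upright block 14 (along the mould's x) x 22 (y) x 32 high, 115 mm in front (-x) of the mould's centre and at pocket 3's y; when down, its centre is at 90 mm height. It rises and falls with the rod (joined by a yoke under the mould): pull it up or press on its top.
- ko4_handle (a point): centre of the black handle of knockout rod 4: an upright block 14 (along the mould's x) x 22 (y) x 32 high, 115 mm in front (-x) of the mould's centre and at pocket 4's y; when down, its centre is at 90 mm height. It rises and falls with the rod (joined by a yoke under the mould): pull it up or press on its top.
- ko5_handle (a point): centre of the black handle of knockout rod 5: an upright block 14 (along the mould's x) x 22 (y) x 32 high, 115 mm in front (-x) of the mould's centre and at pocket 5's y; when down, its centre is at 90 mm height. It rises and falls with the rod (joined by a yoke under the mould): pull it up or press on its top.
- flask: a loose glass conical flask with a white funnel in its neck, 163 high, 86 wide, far side of the bench; origin at its foot. Leave it standing.
- beaker: a loose glass beaker, 80 high, 60 wide, far side of the bench; origin at its foot. Leave it standing.
- mug: a loose white mug of brushes, 185 high, 80 wide, far side of the bench; origin at its foot. Leave it standing.
Not all that is in view belongs to the job. Leave any red look-alike of the part that bears bar2_c alone. Leave any blue or red look-alike of the part that bears bar5_c alone.

How it is judged:
On the way, in this order (a step that is already met when the one before it is completed fails the run):
1. the straightedge lies flat in the tool tray (x of edge_c in the frame of tray between -0.03 and 0.03 m and y of edge_c in the frame of tray between -0.04 and 0.04 m and z of edge_c in the frame of tray below 0.018 m), for 0.2 s.
2. a bar stands proud of its pocket on its raised knockout rod (((value of joint ko1 above 0.008 m and z of bar1_c in the frame of mould above 0.069 m and x of bar1_c in the frame of mould between -0.012 and 0.012 m and y of bar1_c in the frame of mould between -0.1 and -0.076 m) or (value of joint ko2 above 0.008 m and z of bar2_c in the frame of mould above 0.069 m and x of bar2_c in the frame of mould between -0.012 and 0.012 m and y of bar2_c in the frame of mould between -0.056 and -0.032 m) or (value of joint ko3 above 0.008 m and z of bar3_c in the frame of mould above 0.069 m and x of bar3_c in the frame of mould between -0.012 and 0.012 m and y of bar3_c in the frame of mould between -0.012 and 0.012 m) or (value of joint ko4 above 0.008 m and z of bar4_c in the frame of mould above 0.069 m and x of bar4_c in the frame of mould between -0.012 and 0.012 m and y of bar4_c in the frame of mould between 0.032 and 0.056 m) or (value of joint ko5 above 0.008 m and z of bar5_c in the frame of mould above 0.069 m and x of bar5_c in the frame of mould between -0.012 and 0.012 m and y of bar5_c in the frame of mould between 0.076 and 0.1 m))), for 0.2 s.
At the end, for the whole second after the job is handed in: Straightedge on the tray floor; each bar at rest in the stack: layers along board y, x, y at centre heights 38, 62, 86 mm (+-8), centre line 40 mm (+-12) off the board centre, centred lengthwise (+-15 mm), square (0.2 rad); all knockout rods below 4 mm (all of step 1 and linear speed of each of edge, bar1, bar2, bar3, bar4, bar5 below 0.02 m/s and ((z of bar1_c in the frame of board between 0.03 and 0.046 m and y of bar1_c in the frame of board between -0.015 and 0.015 m and x of bar1_c in the frame of board between -0.052 and -0.028 m and angle between the x axis of bar1_c and the y axis of board, either way round below 0.2 rad) or (z of bar1_c in the frame of board between 0.03 and 0.046 m and y of bar1_c in the frame of board between -0.015 and 0.015 m and x of bar1_c in the frame of board between 0.028 and 0.052 m and angle between the x axis of bar1_c and the y axis of board, either way round below 0.2 rad) or (z of bar1_c in the frame of board between 0.054 and 0.07 m and x of bar1_c in the frame of board between -0.015 and 0.015 m and y of bar1_c in the frame of board between -0.052 and -0.028 m and angle between the x axis of bar1_c and the x axis of board, either way round below 0.2 rad) or (z of bar1_c in the frame of board between 0.054 and 0.07 m and x of bar1_c in the frame of board between -0.015 and 0.015 m and y of bar1_c in the frame of board between 0.028 and 0.052 m and angle between the x axis of bar1_c and the x axis of board, either way round below 0.2 rad) or (z of bar1_c in the frame of board between 0.078 and 0.094 m and y of bar1_c in the frame of board between -0.015 and 0.015 m and x of bar1_c in the frame of board between -0.052 and -0.028 m and angle between the x axis of bar1_c and the y axis of board, either way round below 0.2 rad) or (z of bar1_c in the frame of board between 0.078 and 0.094 m and y of bar1_c in the frame of board between -0.015 and 0.015 m and x of bar1_c in the frame of board between 0.028 and 0.052 m and angle between the x axis of bar1_c and the y axis of board, either way round below 0.2 rad)) and ((z of bar2_c in the frame of board between 0.03 and 0.046 m and y of bar2_c in the frame of board between -0.015 and 0.015 m and x of bar2_c in the frame of board between -0.052 and -0.028 m and angle between the x axis of bar2_c and the y axis of board, either way round below 0.2 rad) or (z of bar2_c in the frame of board between 0.03 and 0.046 m and y of bar2_c in the frame of board between -0.015 and 0.015 m and x of bar2_c in the frame of board between 0.028 and 0.052 m and angle between the x axis of bar2_c and the y axis of board, either way round below 0.2 rad) or (z of bar2_c in the frame of board between 0.054 and 0.07 m and x of bar2_c in the frame of board between -0.015 and 0.015 m and y of bar2_c in the frame of board between -0.052 and -0.028 m and angle between the x axis of bar2_c and the x axis of board, either way round below 0.2 rad) or (z of bar2_c in the frame of board between 0.054 and 0.07 m and x of bar2_c in the frame of board between -0.015 and 0.015 m and y of bar2_c in the frame of board between 0.028 and 0.052 m and angle between the x axis of bar2_c and the x axis of board, either way round below 0.2 rad) or (z of bar2_c in the frame of board between 0.078 and 0.094 m and y of bar2_c in the frame of board between -0.015 and 0.015 m and x of bar2_c in the frame of board between -0.052 and -0.028 m and angle between the x axis of bar2_c and the y axis of board, either way round below 0.2 rad) or (z of bar2_c in the frame of board between 0.078 and 0.094 m and y of bar2_c in the frame of board between -0.015 and 0.015 m and x of bar2_c in the frame of board between 0.028 and 0.052 m and angle between the x axis of bar2_c and the y axis of board, either way round below 0.2 rad)) and ((z of bar3_c in the frame of board between 0.03 and 0.046 m and y of bar3_c in the frame of board between -0.015 and 0.015 m and x of bar3_c in the frame of board between -0.052 and -0.028 m and angle between the x axis of bar3_c and the y axis of board, either way round below 0.2 rad) or (z of bar3_c in the frame of board between 0.03 and 0.046 m and y of bar3_c in the frame of board between -0.015 and 0.015 m and x of bar3_c in the frame of board between 0.028 and 0.052 m and angle between the x axis of bar3_c and the y axis of board, either way round below 0.2 rad) or (z of bar3_c in the frame of board between 0.054 and 0.07 m and x of bar3_c in the frame of board between -0.015 and 0.015 m and y of bar3_c in the frame of board between -0.052 and -0.028 m and angle between the x axis of bar3_c and the x axis of board, either way round below 0.2 rad) or (z of bar3_c in the frame of board between 0.054 and 0.07 m and x of bar3_c in the frame of board between -0.015 and 0.015 m and y of bar3_c in the frame of board between 0.028 and 0.052 m and angle between the x axis of bar3_c and the x axis of board, either way round below 0.2 rad) or (z of bar3_c in the frame of board between 0.078 and 0.094 m and y of bar3_c in the frame of board between -0.015 and 0.015 m and x of bar3_c in the frame of board between -0.052 and -0.028 m and angle between the x axis of bar3_c and the y axis of board, either way round below 0.2 rad) or (z of bar3_c in the frame of board between 0.078 and 0.094 m and y of bar3_c in the frame of board between -0.015 and 0.015 m and x of bar3_c in the frame of board between 0.028 and 0.052 m and angle between the x axis of bar3_c and the y axis of board, either way round below 0.2 rad)) and ((z of bar4_c in the frame of board between 0.03 and 0.046 m and y of bar4_c in the frame of board between -0.015 and 0.015 m and x of bar4_c in the frame of board between -0.052 and -0.028 m and angle between the x axis of bar4_c and the y axis of board, either way round below 0.2 rad) or (z of bar4_c in the frame of board between 0.03 and 0.046 m and y of bar4_c in the frame of board between -0.015 and 0.015 m and x of bar4_c in the frame of board between 0.028 and 0.052 m and angle between the x axis of bar4_c and the y axis of board, either way round below 0.2 rad) or (z of bar4_c in the frame of board between 0.054 and 0.07 m and x of bar4_c in the frame of board between -0.015 and 0.015 m and y of bar4_c in the frame of board between -0.052 and -0.028 m and angle between the x axis of bar4_c and the x axis of board, either way round below 0.2 rad) or (z of bar4_c in the frame of board between 0.054 and 0.07 m and x of bar4_c in the frame of board between -0.015 and 0.015 m and y of bar4_c in the frame of board between 0.028 and 0.052 m and angle between the x axis of bar4_c and the x axis of board, either way round below 0.2 rad) or (z of bar4_c in the frame of board between 0.078 and 0.094 m and y of bar4_c in the frame of board between -0.015 and 0.015 m and x of bar4_c in the frame of board between -0.052 and -0.028 m and angle between the x axis of bar4_c and the y axis of board, either way round below 0.2 rad) or (z of bar4_c in the frame of board between 0.078 and 0.094 m and y of bar4_c in the frame of board between -0.015 and 0.015 m and x of bar4_c in the frame of board between 0.028 and 0.052 m and angle between the x axis of bar4_c and the y axis of board, either way round below 0.2 rad)) and ((z of bar5_c in the frame of board between 0.03 and 0.046 m and y of bar5_c in the frame of board between -0.015 and 0.015 m and x of bar5_c in the frame of board between -0.052 and -0.028 m and angle between the x axis of bar5_c and the y axis of board, either way round below 0.2 rad) or (z of bar5_c in the frame of board between 0.03 and 0.046 m and y of bar5_c in the frame of board between -0.015 and 0.015 m and x of bar5_c in the frame of board between 0.028 and 0.052 m and angle between the x axis of bar5_c and the y axis of board, either way round below 0.2 rad) or (z of bar5_c in the frame of board between 0.054 and 0.07 m and x of bar5_c in the frame of board between -0.015 and 0.015 m and y of bar5_c in the frame of board between -0.052 and -0.028 m and angle between the x axis of bar5_c and the x axis of board, either way round below 0.2 rad) or (z of bar5_c in the frame of board between 0.054 and 0.07 m and x of bar5_c in the frame of board between -0.015 and 0.015 m and y of bar5_c in the frame of board between 0.028 and 0.052 m and angle between the x axis of bar5_c and the x axis of board, either way round below 0.2 rad) or (z of bar5_c in the frame of board between 0.078 and 0.094 m and y of bar5_c in the frame of board between -0.015 and 0.015 m and x of bar5_c in the frame of board between -0.052 and -0.028 m and angle between the x axis of bar5_c and the y axis of board, either way round below 0.2 rad) or (z of bar5_c in the frame of board between 0.078 and 0.094 m and y of bar5_c in the frame of board between -0.015 and 0.015 m and x of bar5_c in the frame of board between 0.028 and 0.052 m and angle between the x axis of bar5_c and the y axis of board, either way round below 0.2 rad)) and value of joint each of ko1, ko2, ko3, ko4, ko5 below 0.004 m); the robot touches nothing.
It fails at once if the flask is knocked over (angle between flask's own z axis and vertical above 0.6 rad).
It fails at once if the beaker is knocked over (angle between beaker's own z axis and vertical above 0.6 rad).
It fails at once if the mug is knocked over (angle between mug's own z axis and vertical above 0.6 rad).
Of bar1, bar2, bar3, bar4, bar5 only 3 to 5 are there at a start; the rules pass over those that are not, and their reading is None.
At some moment in a run one of edge may be knocked a few centimetres aside while the robot is not near it.
Once in a run the grip may slacken for a moment while it holds something.
It also fails if it takes over 210 s, if anything falls off the work surface, if the arm or the gripper's body presses on something with over 40 N, if the wrist force passes 120 N, or if a joint passes its speed limit or range.

ROBOT

A 6-joint arm with a two-finger parallel gripper is mounted at the origin on the work surface. World frame = base frame: x ahead of the robot, y to its left, z up, the work surface at z = 0. Lengths are in m, angles in rad, forces in N, time in s.
With the tool pointing down it reaches from about 0.375 to 0.9 m from the base axis. Payload 3.1 kg.
Tool frame: the origin (TCP) lies midway between the tips of the shut fingers; the grasp point (between the pads) lies tcp_to_grasp behind it (tcp_to_grasp is the distance from the TCP to the grasp point, in m); z points along the fingers, y is the line along which they close (so a half turn about z gives the same grasp; the last joint's range is limited). The gripper opens to 85 mm and grips with 20 to 120 N. Pads are 22 mm wide; open, the fingers measure 114 mm over their backs; the gripper's body (76 mm by 85 mm) begins 54 mm behind the grasp point. The pads swing forward as they close: fully open they stand 13 mm farther back than shut.
Start: joints at [1.135, 0.527, 1.433, -0, 1.181, -0.178], TCP at [0.159, 0.604, 0.231] pointing down, gripper open.
Joint ranges: [-3.08, 3.08], [-0.75, 2.2], [0.22, 2.44], [-1.43, 4.57], [0, 2.65], [-2.85, 2.85]. Speed limits (rad/s): [2.79, 2.79, 3.14, 3.14, 3.14, 3.14].

INTERFACE

Orientations are given as a unit quaternion [w, x, y, z].
In Python, from plant import * gives the robot as it stands. The module is installed in compiled form; this text tells all that it offers.
- The arm moves only by the tool play_rows, never from a script. Its argument "steps" is text: rows parted by semicolons, each of 7 numbers parted by spaces: the shift along the world's x, y, z in cm, then the turn, a rotation vector about the world's x, y, z in rad, then the opening, from 0 (shut) to 1 (fully open). In form: x y z wx wy wz hand; .... A call has 1 to 12 rows; each row is the pose to reach, as a shift and turn from the pose commanded when the call began; what a row does not reach only later rows make up. A row lasts 1/12 s, in which the tool goes at most 41.7 mm and 7.16 degrees, less where a joint would pass 70% of its speed; a pose out of reach is approached as far as the arm can. A call with a gripper value outside its range is refused whole. The fingers move at their own pace and stop on an object; "force" is the grip in N (left out, the last holds). Time passes only in rows, so rows that repeat a pose let the fingers close. It gives the time, the measured TCP pose, the force, the opening and the grip force at its end, in the units of the state.
- sense(): the state, without advancing time (a new reading comes with each control period).
- read_camera(name): name is "scene" or "top" or "wrist"; returns the picture (400x640x3 uint8, blue, green, red); there is no depth.
- camera_model(name): a dict with "fx", "fy", "cx", "cy" (pixels), "cam_to_world" (4x4, takes a point from camera to world coordinates). Camera axes: x right, y down, z forward; pixel columns grow to the right and rows downward; lengths in m; the calibration is good to about 2 mm. A picture is of the moment at which its call begins: read the wrist's pose just before it. camera_model takes no time and is no camera call; for the wrist camera it gives the pose at the moment of the call.
- finish_job(): hands the job in; it is judged then, once.
The state is a dict: "time": time; "qpos": joint angles; "joint_velocities": joint speeds; "joint_efforts": joint torques, N m; "ee_pos": TCP position; "tcp_rot": TCP orientation; "wrist_force": force on the tool from outside, world axes, zero at the start; "moment": the same for the moment, N m; "finger_gap": opening from 0.0 (shut) to 1.0 (fully open); "finger_force": force on a finger pad.
Only numpy, scipy, OpenCV 4.12 (cv2) and the standard library are available. Lean on these libraries where they do the work, as an engineer would, in place of code of your own. Each camera call takes 0.05 s, during which the arm holds its last target. There are 200 camera calls.

## Working session

There is one attempt and no reset: what is moved stays moved. The work goes in short steps, Python scripts to look and compute and a tool call to move; the robot and the scene stay as the last step left them, time stands still between calls to the robot, and variables do not carry over. Pictures are saved under pics/ and viewed, at most 14 in all, crops included, and the job is handed in when it is done.

Besides the shell and the picture viewer there is one more tool, called after "Call:" by a JSON object that holds its "name" and its "arguments". play_rows: Moves the arm, as the interface text tells. Its arguments: {"type":"object","properties":{"steps":{"type":"string"},"force":{"type":"number"}},"required":["steps"]}

```bash
mkdir -p pics; ls; cat > h.py <<'E'
from plant import *
import numpy as np, cv2
def ray(cm,u,v,z):
    M=np.array(cm["cam_to_world"]); d=M[:3,:3]@np.array([(u-cm["cx"])/cm["fx"],(v-cm["cy"])/cm["fy"],1]); o=M[:3,3]
    return o+d*(z-o[2])/d[2]
def proj(cm,p):
    M=np.array(cm["cam_to_world"]); q=M[:3,:3].T@(np.array(p)-M[:3,3]); return cm["fx"]*q[0]/q[2]+cm["cx"],cm["fy"]*q[1]/q[2]+cm["cy"]
E
python3 - <<'E'
from h import *
for n in("top","scene"):
    cv2.imwrite(f"pics/{n}0.png",read_camera(n)); cm=camera_model(n); print(n,cm["fx"],np.round(cm["cam_to_world"],3).tolist())
s=sense();print(s)
try: print(tcp_to_grasp)
except Exception as e: print(e)
E
```

```text
pics
top 509.2457266489074 [[0.002, -0.987, 0.161, 0.283], [-1.0, -0.004, -0.008, -0.031], [0.009, -0.161, -0.987, 1.378], [0.0, 0.0, 0.0, 1.0]]
scene 424.9189899456947 [[-0.186, 0.549, -0.815, 1.607], [0.982, 0.084, -0.168, 0.177], [-0.024, -0.832, -0.555, 0.827], [0.0, 0.0, 0.0, 1.0]]
{'time': 0.1, 'qpos': array([ 1.13551309e+00,  5.28398109e-01,  1.43377010e+00,  2.86007520e-05,
        1.18140307e+00, -1.78481943e-01]), 'joint_velocities': array([ 0.00098331, -0.00193347, -0.00286691, -0.00018521, -0.00147602,
       -0.00141575]), 'joint_efforts': array([-4.75727793e-04, -4.43307817e+01, -1.78586161e+01, -3.11705462e-04,
        3.90026369e-03, -1.23881722e-05]), 'ee_pos': array([0.15842075, 0.60392638, 0.23041746]), 'tcp_rot': array([-3.11466435e-04,  1.28053452e-01,  9.91766774e-01, -9.39096933e-04]), 'wrist_force': array([-0.36735219,  0.43486412, -0.7103255 ]), 'moment': array([-0.00419615, -0.01408267,  0.03503237]), 'finger_force': 0.0, 'finger_gap': 1.0030194448070682}
0.0187
```

View pics/top0.png

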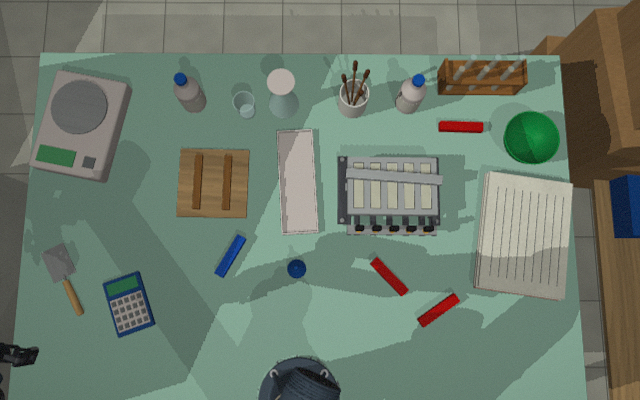

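View pics/scene0.png

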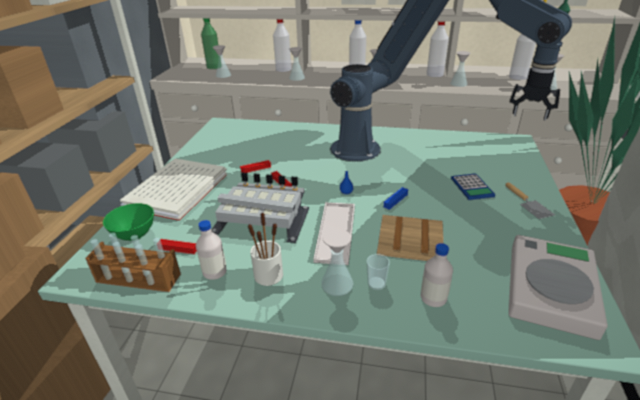

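The top view shows the mould at about (388,190), with the straightedge across it at (395,175), the tray at (298,180), the board at (213,183), and red and blue decoy bars lying loose. I'll enlarge the working area and measure coarsely.

```bash
python3 - <<'E'
from h import *
im=cv2.imread("pics/top0.png"); cv2.imwrite("pics/crop.png",cv2.resize(im[120:245,325:455],None,fx=4.6,fy=4.6,interpolation=cv2.INTER_CUBIC))
cm=camera_model("top")
for n,pts,z in [("mould",[(348,165),(438,165),(437,215),(346,215)],.074),("edge",[(347,169),(347,180),(442,177),(442,186)],.094),("tray",[(277,131),(312,129),(318,232),(281,234)],.014),("board",[(181,149),(249,150),(247,217),(177,216)],.012),("bear",[(197,154),(196,209),(228,154),(225,209)],.026),("flask,beaker,mug",[(281,110),(244,112),(354,110)],0),("scene board",[],0)]:
    print(n,[np.round(ray(cm,u,v,z)[:2],3).tolist() for u,v in pts])
E
```

```text
mould [[0.6, -0.127], [0.601, -0.364], [0.468, -0.356], [0.467, -0.12]]
edge [[0.584, -0.123], [0.555, -0.122], [0.564, -0.368], [0.54, -0.367]]
tray [[0.71, 0.065], [0.716, -0.032], [0.429, -0.049], [0.423, 0.051]]
board [[0.658, 0.33], [0.656, 0.142], [0.469, 0.143], [0.471, 0.332]]
bear [[0.64, 0.282], [0.488, 0.278], [0.641, 0.197], [0.489, 0.201]]
flask,beaker,mug [[0.776, 0.056], [0.77, 0.16], [0.777, -0.15]]
scene board []
```

View pics/crop.png

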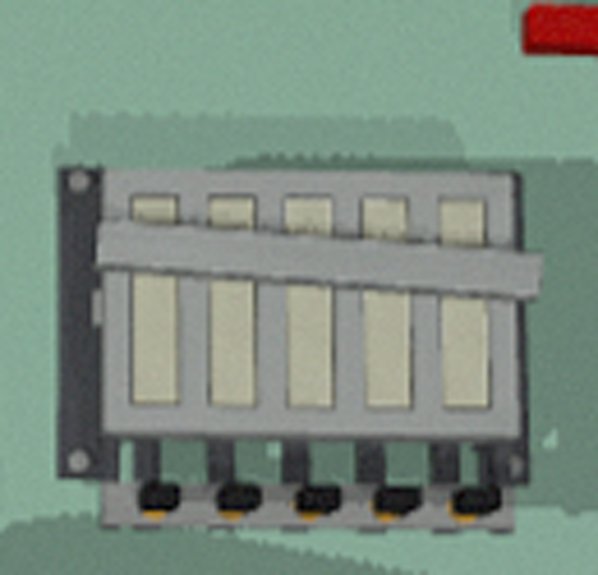

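All five pockets hold cream bars at crop x≈155, 232, 309, 387 and 464. The loose red and blue bars are decoys and stay put. Next I'll move over the board, then the tray and the mould, for wrist views.

Call:
{"name": "play_rows", "arguments": {"steps": "36 -36 14 0 0 0 1;36 -36 14 0 0 0 1;36 -36 14 0 0 0 1;36 -36 14 0 0 0 1;36 -36 14 0 0 0 1;36 -36 14 0 0 0 1;36 -36 14 0 0 0 1;36 -36 14 0 0 -1.2 1;36 -36 14 0 0 -1.2 1;36 -36 14 0 0 -1.2 1;36 -36 14 0 0 -1.2 1;36 -36 14 0 0 -1.2 1"}}

```text
time: 1.1
ee_pos: [0.5003, 0.2618, 0.3641]
tcp_rot: [-0.0, 0.43, 0.903, -0.0]
wrist_force: [0.1, 0.3, 0.3]
finger_gap: 1.004
finger_force: 0.0
```

```bash
python3 - <<'E'
from h import *
s=sense();print(s['time'],s['ee_pos'],s['tcp_rot'],s['qpos'])
print(np.round(camera_model("wrist")["cam_to_world"],3).tolist(),camera_model("wrist")["fx"])
E
```

```text
1.1 [0.5003379  0.26182019 0.36405903] [-4.04119424e-04  4.29632624e-01  9.03003645e-01 -2.47995292e-04] [ 2.84160764e-01  3.18207882e-01  1.40412422e+00  1.69674869e-04
  1.42019389e+00 -3.98489192e-01]
[[0.776, 0.598, 0.2, 0.449], [0.63, -0.736, -0.248, 0.326], [-0.001, 0.318, -0.948, 0.507], [0.0, 0.0, 0.0, 1.0]] 292.99430568912464
```

Call:
{"name": "play_rows", "arguments": {"steps": "5 -14 0 0 0 -0.75 1;5 -14 0 0 0 -0.75 1;5 -14 0 0 0 -0.75 1;5 -14 0 0 0 -0.75 1;5 -14 0 0 0 -0.75 1;5 -14 0 0 0 -0.75 1;5 -14 0 0 0 -0.75 1;5 -14 0 0 0 -0.75 1"}}

```text
time: 1.77
ee_pos: [0.5493, 0.1235, 0.3634]
tcp_rot: [-0.0, 0.727, 0.686, -0.0]
wrist_force: [0.3, -0.1, -0.0]
finger_gap: 1.002
finger_force: 0.0
```

```bash
python3 - <<'E'
from h import *
import pickle
cm=camera_model("wrist");s=sense();im=read_camera("wrist");cv2.imwrite("pics/w1.png",im);pickle.dump(cm,open("w1.p","wb"))
print(s['time'],s['ee_pos'],s['tcp_rot'])
E
```

```text
1.7667 [0.54932929 0.1234563  0.36343045] [-3.76130322e-04  7.27356414e-01  6.86259691e-01 -3.75874704e-04]
```

View pics/w1.png

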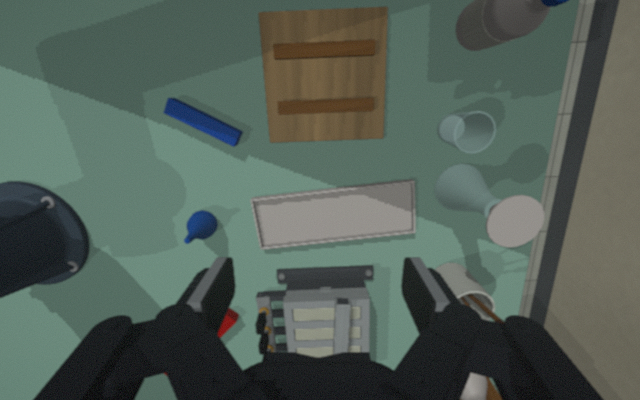

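Call:
{"name": "play_rows", "arguments": {"steps": "0 -30 0 0 0 0 1;0 -30 0 0 0 0 1;0 -30 0 0 0 0 1;0 -30 0 0 0 0 1;0 -30 0 0 0 0 1;0 -30 0 0 0 0 1;0 -30 0 0 0 0 1;0 -30 0 0 0 0 1;0 -30 0 0 0 0 1;0 -30 0 0 0 0 1"}}

```text
time: 2.65
ee_pos: [0.5494, -0.1758, 0.3635]
tcp_rot: [-0.001, 0.728, 0.686, 0.0]
wrist_force: [-0.3, 0.3, -1.1]
finger_gap: 1.001
finger_force: 0.0
```

```bash
python3 - <<'E'
from h import *
import pickle
cm=camera_model("wrist");s=sense();im=read_camera("wrist");cv2.imwrite("pics/w2.png",im);pickle.dump(cm,open("w2.p","wb"))
print(s['time'],s['ee_pos'],s['tcp_rot'])
E
```

```text
2.65 [ 0.54943248 -0.17581092  0.36354693] [-7.30353722e-04  7.28065812e-01  6.85506819e-01  2.03874262e-04]
```

View pics/w2.png

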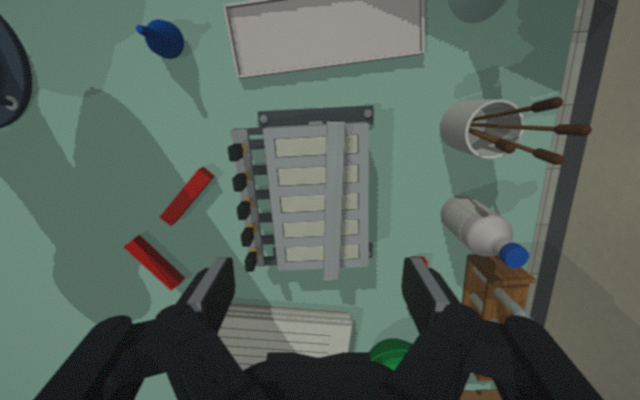

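The w1 view shows the board at (325,75), the tray at (335,213) and the mould at (325,320). The w2 view shows the mould at (320,195), five cream bars, the handles at x≈240, and the straightedge along x≈335. Next I'll measure these with masks.

```bash
cat >> h.py <<'E'
def rect(cm,im,lo,hi,z,roi,amin=200,amax=1e9,code=cv2.COLOR_BGR2HSV):
    x0,y0,x1,y1=roi; m=cv2.inRange(cv2.cvtColor(im,code),lo,hi); k=np.zeros_like(m);k[y0:y1,x0:x1]=m[y0:y1,x0:x1]
    out=[]
    for c in cv2.findContours(k,cv2.RETR_EXTERNAL,cv2.CHAIN_APPROX_NONE)[0]:
        if not amin<cv2.contourArea(c)<amax: continue
        w=np.array([ray(cm,u,v,z)[:2] for u,v in c[:,0,:].astype(float)],np.float32)
        (cx,cy),(a,b),t=cv2.minAreaRect(w*1000)
        if a<b: a,b,t=b,a,t+90
        out.append((round(cx/1000,4),round(cy/1000,4),round(a),round(b),round((t+90)%180-90,1)))
    return out
E
python3 - <<'E'
from h import *
import pickle
w1,w2=[cv2.imread(f"pics/w{i}.png") for i in(1,2)];c1,c2=[pickle.load(open(f"w{i}.p","rb")) for i in(1,2)]
H=lambda im,u,v:cv2.cvtColor(im,cv2.COLOR_BGR2HSV)[v,u]
print("wood",H(w1,300,75),"bear",H(w1,320,48),"tray",H(w1,340,213),"wall",H(w1,415,200),"bench",H(w1,230,60),"bar",H(w2,305,175),"edge",H(w2,335,190),"mould",H(w2,290,160),"handle",H(w2,243,210))
print("board",rect(c1,w1,(5,60,40),(25,255,255),.012,(240,0,410,160),2000))
print("bear",rect(c1,w1,(5,150,20),(13,255,255),.026,(240,0,410,160),300))
print("tray",rect(c1,w1,(0,0,60),(20,60,255),.012,(240,160,430,260),2000),rect(c1,w1,(140,0,60),(180,60,255),.012,(240,160,430,260),2000))
print("bars",*rect(c2,w2,(18,40,80),(40,255,255),.074,(265,130,375,275),80),sep="\n")
E
```

```text
wood [ 19 113 102] bear [ 15 153  90] tray [ 23  14 148] wall [ 63  22 104] bench [78 60 94] bar [ 42  29 147] edge [ 90  14 128] mould [102  10 127] handle [75 28 36]
board [(0.5656, 0.2396, 188, 188, -1.3)]
bear []
tray [(0.5715, 0.0102, 286, 100, 3.6)] []
bars
```

```bash
python3 - <<'E'
from h import *
import pickle
w1,w2=[cv2.imread(f"pics/w{i}.png") for i in(1,2)];c1,c2=[pickle.load(open(f"w{i}.p","rb")) for i in(1,2)]
print("bear",rect(c1,w1,(5,130,20),(17,255,255),.026,(240,0,410,160),300))
print("bars",*rect(c2,w2,(20,18,110),(60,80,255),.074,(270,130,375,272),60),sep="\n")
print("handles",*rect(c2,w2,(0,0,0),(180,255,48),.1,(225,135,262,275),60),sep="\n")
print("edge",[np.round(ray(c2,u,v,.094)[:2],3).tolist() for u,v in[(327,122),(345,122),(340,278),(324,279)]])
v=cv2.cvtColor(w2,cv2.COLOR_BGR2GRAY)
for r in(130,165,190,215,245,270): print(r,v[r,318:352].tolist())
E
```

```text
bear [(0.5654, 0.1997, 147, 19, -1.1), (0.5661, 0.2786, 149, 21, -1.2)]
bars
(0.5172, -0.3288, 63, 26, -0.7)
(0.5939, -0.329, 26, 25, 86.5)
(0.5194, -0.2847, 66, 26, -0.4)
(0.5956, -0.2859, 24, 23, 86.5)
(0.5209, -0.2406, 67, 26, -3.1)
(0.5968, -0.2411, 25, 19, 86.5)
(0.523, -0.1971, 71, 27, -1.3)
(0.5992, -0.1975, 25, 15, 88.3)
(0.5253, -0.1532, 75, 27, 0.3)
(0.6009, -0.1534, 25, 13, 88.4)
handles
(0.3979, -0.3299, 30, 11, 81.2)
(0.4341, -0.3231, 35, 15, 66.6)
(0.4348, -0.2806, 29, 17, 86.5)
(0.435, -0.2374, 26, 16, 82.2)
(0.4357, -0.1946, 24, 17, 86.5)
(0.436, -0.151, 21, 17, 87.4)
edge [[0.565, -0.119], [0.589, -0.121], [0.573, -0.366], [0.547, -0.366]]
130 [126, 124, 127, 128, 129, 128, 126, 122, 114, 116, 122, 126, 129, 124, 126, 126, 127, 131, 131, 125, 124, 123, 125, 125, 122, 119, 105, 91, 93, 106, 117, 113, 115, 115]
165 [121, 123, 122, 117, 119, 120, 116, 113, 118, 125, 126, 127, 129, 127, 129, 132, 129, 130, 125, 124, 128, 130, 127, 126, 120, 104, 88, 86, 83, 91, 105, 116, 123, 128]
190 [129, 128, 127, 128, 126, 126, 122, 122, 126, 125, 128, 125, 127, 131, 125, 124, 125, 126, 125, 123, 126, 125, 127, 120, 105, 94, 89, 94, 97, 105, 113, 114, 119, 124]
215 [126, 124, 126, 128, 126, 124, 114, 116, 121, 125, 127, 125, 126, 124, 124, 123, 124, 121, 121, 125, 126, 123, 121, 106, 92, 84, 96, 101, 111, 116, 121, 123, 126, 127]
245 [130, 130, 129, 129, 124, 114, 117, 122, 125, 126, 124, 124, 125, 125, 126, 125, 123, 122, 126, 125, 123, 116, 103, 95, 96, 94, 106, 120, 130, 135, 141, 141, 139, 138]
270 [103, 104, 102, 101, 105, 107, 114, 121, 122, 124, 125, 122, 123, 123, 124, 123, 123, 122, 120, 119, 114, 106, 103, 105, 103, 106, 105, 102, 101, 104, 101, 100, 104, 104]
```

Call:
{"name": "play_rows", "arguments": {"steps": "1.9 -6.7 -20 0 0 -0.01 1;1.9 -6.7 -20 0 0 -0.01 1;1.9 -6.7 -20 0 0 -0.01 1;1.9 -6.7 -20 0 0 -0.01 1;1.9 -6.7 -20 0 0 -0.01 1;1.9 -6.7 -20 0 0 -0.01 1;1.9 -6.7 -24 0 0 -0.01 1;1.9 -6.7 -27 0 0 -0.01 1;1.9 -6.7 -28.6 0 0 -0.01 1;1.9 -6.7 -28.6 0 0 -0.01 1;1.9 -6.7 -28.6 0 0 -0.01 0.1;1.9 -6.7 -28.6 0 0 -0.01 0.1", "force": 60}}

```text
time: 3.7
ee_pos: [0.5704, -0.243, 0.0803]
tcp_rot: [0.002, 0.731, 0.682, 0.001]
wrist_force: [0.2, -0.1, -0.1]
finger_gap: 0.747
finger_force: 0.0
```

Call:
{"name": "play_rows", "arguments": {"steps": "0 0 0 0 0 0 0.1;0 0 0 0 0 0 0.1;0 0 0 0 0 0 0.1;0 0 0 0 0 0 0.1;0 0 0 0 0 0 0.1;0 0 0 0 0 0 0.1"}}

```text
time: 4.2
ee_pos: [0.5693, -0.2439, 0.0797]
tcp_rot: [0.001, 0.732, 0.682, 0.0]
wrist_force: [-0.8, 0.6, 6.9]
finger_gap: 0.277
finger_force: 60.7
```

Call:
{"name": "play_rows", "arguments": {"steps": "0 0 6 0 0 0 0.1;0 0 12 0 0 0 0.1;0.2 4 13 0 0 -0.12 0.1;0.2 8 13 0 0 -0.24 0.1;0.2 12 13 0 0 -0.36 0.1;0.2 16 13 0 0 -0.48 0.1;0.2 20 13 0 0 -0.6 0.1;0.2 23 13 0 0 -0.72 0.1;0.2 25.4 13 0 0 -0.84 0.1;0.2 25.4 13 0 0 -0.96 0.1;0.2 25.4 13 0 0 -1.08 0.1;0.2 25.4 13 0 0 -1.2 0.1"}}

```text
time: 5.2
ee_pos: [0.57, 0.0117, 0.2077]
tcp_rot: [-0.0, 0.989, 0.147, -0.0]
wrist_force: [0.9, 0.1, -2.1]
finger_gap: 0.274
finger_force: 60.0
```

Call:
{"name": "play_rows", "arguments": {"steps": "0 0 0 0 0 -0.12 0.1;0 0 0 0 0 -0.24 0.1;0 0 0 0 0 -0.24 0.1"}}

```text
time: 5.45
ee_pos: [0.5701, 0.0107, 0.2077]
tcp_rot: [-0.0, 1.0, 0.029, -0.0]
wrist_force: [0.1, 0.1, -2.1]
finger_gap: 0.276
finger_force: 60.0
```

```bash
python3 - <<'E'
from h import *
cm=camera_model("wrist");s=sense();im=read_camera("wrist");cv2.imwrite("pics/w3.png",im)
q=s['tcp_rot'];print(s['time'],s['ee_pos'],np.degrees(2*np.arctan2(q[2],q[1]))-90,s['finger_gap'],s['qpos'])
E
```

```text
5.45 [0.57005311 0.01070345 0.20768588] -86.69265392682628 0.2762081869140008 [-1.77213701e-01  4.83019791e-01  1.59688843e+00  1.12316568e-04
  1.06260319e+00  1.33580385e+00]
```

View pics/w3.png

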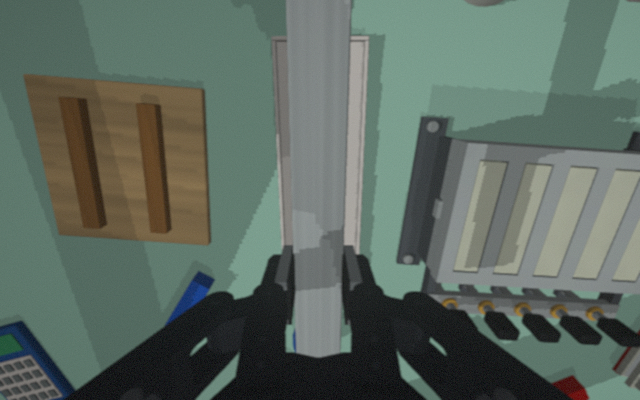

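The straightedge is held parallel to the tray and centred over it. Lowering now.

Call:
{"name": "play_rows", "arguments": {"steps": "0 0 -4 0 0 0 0.1;0 0 -8 0 0 0 0.1;0 0 -12 0 0 0 0.1;0 0 -16 0 0 0 0.1;0 0 -18 0 0 0 0.1;0 0 -19 0 0 0 0.1;0 0 -19.6 0 0 0 0.1;0 0 -19.6 0 0 0 0.1"}}

```text
time: 6.17
ee_pos: [0.5707, 0.0105, 0.0114]
tcp_rot: [-0.0, 1.0, 0.03, -0.0]
wrist_force: [-0.0, -0.1, -1.6]
finger_gap: 0.277
finger_force: 60.0
```

Call:
{"name": "play_rows", "arguments": {"steps": "0 0 0 0 0 0 0.5;0 0 0 0 0 0 0.5;0 0 0 0 0 0 0.5;0 0 0 0 0 0 0.5;0 0 4 0 0 0 0.5;0 0 8 0 0 0 0.5;0 0 12 0 0 0 0.7;0 0 16 0 0 0 1;0 0 20 0 0 0 1"}}

```text
time: 6.92
ee_pos: [0.5702, 0.0107, 0.2146]
tcp_rot: [0.0, 1.0, 0.03, 0.001]
wrist_force: [0.5, -0.1, -0.4]
finger_gap: 0.902
finger_force: 0.0
```

```bash
python3 - <<'E'
from h import *
cm=camera_model("wrist");s=sense();im=read_camera("wrist");cv2.imwrite("pics/w4.png",im)
q=s['tcp_rot'];print(s['time'],s['ee_pos'],np.degrees(2*np.arctan2(q[2],q[1]))-90,s['finger_gap'])
E
```

```text
6.9167 [0.57024152 0.01067958 0.21463443] -86.56177294099386 0.9019457908284502
```

View pics/w4.png

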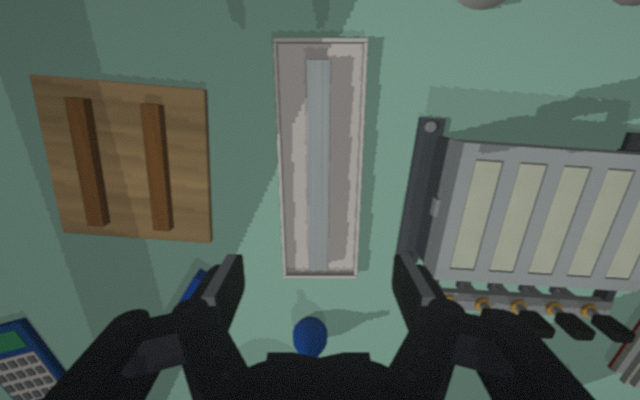

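The straightedge lies in the tray at (318,165) and looks flat. Next I'll get a clear view of the mould.

Call:
{"name": "play_rows", "arguments": {"steps": "-5 -25 5 0 0 0 1;-5 -25 5 0 0 0 1;-5 -25 5 0 0 0 1;-5 -25 5 0 0 0 1;-5 -25 5 0 0 0 1;-5 -25 5 0 0 0 1;-5 -25 5 0 0 0 1;-5 -25 5 0 0 0 1"}}

```text
time: 7.63
ee_pos: [0.5205, -0.2429, 0.2632]
tcp_rot: [0.001, 1.0, 0.028, 0.001]
wrist_force: [-0.3, 0.9, 0.1]
finger_gap: 1.0
finger_force: 0.0
```

```bash
python3 - <<'E'
from h import *
import pickle
cm=camera_model("wrist");s=sense();im=read_camera("wrist");cv2.imwrite("pics/w5.png",im);pickle.dump(cm,open("w5.p","wb"))
q=s['tcp_rot'];print(s['time'],s['ee_pos'],np.degrees(2*np.arctan2(q[2],q[1]))-90)
print("bars",*rect(cm,im,(20,18,100),(60,90,255),.074,(100,20,600,330),500),sep="\n")
t=read_camera("top");cv2.imwrite("pics/top1.png",t);ct=camera_model("top")
print("topbars",*rect(ct,t,(18,30,100),(40,120,255),.074,(340,150,445,225),60),sep="\n")
for z,lo,hi,n in[(.026,(5,60,40),(25,255,255),"board")]: print(rect(ct,t,lo,hi,.012,(165,140,260,225),500))
E
```

```text
7.6333 [ 0.5204796  -0.24293057  0.26316791] -86.84518481801895
bars
(0.4569, -0.5373, 281, 184, 3.5)
(0.546, -0.3292, 121, 27, -0.3)
(0.5467, -0.2853, 120, 27, -0.7)
(0.547, -0.2415, 120, 27, -0.8)
(0.5476, -0.1978, 120, 27, -0.5)
(0.5481, -0.1538, 121, 27, -0.6)
topbars
[(0.5639, 0.2387, 190, 189, -1.1)]
```

View pics/w5.png

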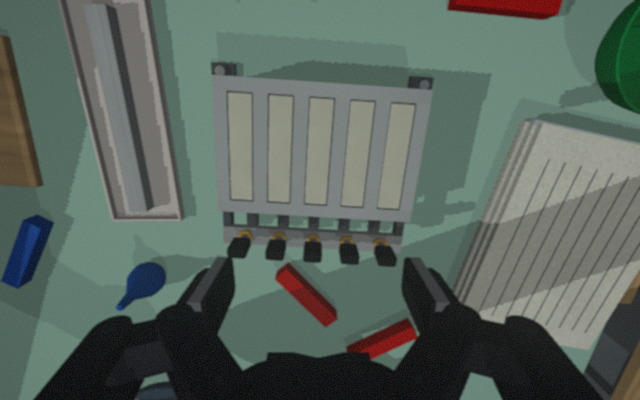

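All five bars are clear and the straightedge is in the tray. I'll turn the gripper and raise rods 1, 3 and 5 first, so that neighbouring bars stay flush.

Call:
{"name": "play_rows", "arguments": {"steps": "-2 -2 -2 0 0 0.12 0.6;-5 -5 -4 0 0 0.24 0.6;-9 -8.5 -5 0 0 0.36 0.6;-9 -8.5 -7 0 0 0.48 0.6;-9 -8.5 -9 0 0 0.6 0.6;-9 -8.5 -11 0 0 0.72 0.6;-9 -8.5 -11.3 0 0 0.84 0.6;-9 -8.5 -11.3 0 0 0.96 0.6;-9 -8.5 -11.3 0 0 1.08 0.6;-9 -8.5 -11.3 0 0 1.2 0.6;-9 -8.5 -11.3 0 0 1.32 0.6;-9 -8.5 -11.3 0 0 1.44 0.6"}}

```text
time: 8.73
ee_pos: [0.4313, -0.3215, 0.1485]
tcp_rot: [-0.001, 0.729, 0.685, 0.0]
wrist_force: [-0.1, 0.0, 0.0]
finger_gap: 0.602
finger_force: 0.0
```

Call:
{"name": "play_rows", "arguments": {"steps": "0 0 0 0 0 0.064 0.6;0 0 0 0 0 0.064 0.6"}}

```text
time: 8.9
ee_pos: [0.4312, -0.3217, 0.1486]
tcp_rot: [-0.001, 0.708, 0.706, 0.0]
wrist_force: [-0.1, -0.5, -0.9]
finger_gap: 0.597
finger_force: 0.0
```

```bash
cat > st.py <<'E'
from h import *
s=sense();q=s['tcp_rot'];print(s['time'],np.round(s['ee_pos'],4),np.degrees(2*np.arctan2(q[2],q[1]))-90,s['finger_gap'],np.round(s['qpos'],2))
E
python3 st.py
```

```text
8.9 [ 0.4312 -0.3217  0.1486] -0.16546697990698078 0.596803943003753 [-0.85  0.53  1.73  0.    0.89 -0.85]
```

Call:
{"name": "play_rows", "arguments": {"steps": "0 -0.6 -3 0 0 0 0.6;0 -0.6 -5 0 0 0 0.6;0 -0.6 -6.6 0 0 0 0.6;0 -0.6 -6.6 0 0 0 0.6;0 -0.6 -6.6 0 0 0 0;0 -0.6 -6.6 0 0 0 0;0 -0.6 -6.6 0 0 0 0;0 -0.6 -6.6 0 0 0 0;0 -0.6 -6.6 0 0 0 0;0 -0.6 -6.6 0 0 0 0;0 -0.6 -6.6 0 0 0 0;0 -0.6 -6.6 0 0 0 0", "force": 80}}

```text
time: 9.9
ee_pos: [0.4314, -0.3306, 0.0842]
tcp_rot: [0.001, 0.71, 0.704, 0.0]
wrist_force: [-0.0, 1.6, 6.2]
finger_gap: 0.141
finger_force: 78.9
```

Call:
{"name": "play_rows", "arguments": {"steps": "0 0 0.7 0 0 0 0;0 0 1.4 0 0 0 0;0 0 2.1 0 0 0 0;0 0 2.1 0 0 0 0;0 0 2.1 0 0 0 0"}}

```text
time: 10.32
ee_pos: [0.4314, -0.3306, 0.1043]
tcp_rot: [0.001, 0.71, 0.704, 0.0]
wrist_force: [4.9, 1.7, -3.0]
finger_gap: 0.141
finger_force: 84.4
```

Call:
{"name": "play_rows", "arguments": {"steps": "0 0 0 0 0 0 0.6;0 0 0 0 0 0 0.6;0 0 0 0 0 0 0.6;0 0 4 0 0 0 0.6;0 3 5 0 0 0 0.6;0 6 5 0 0 0 0.6;0 9 5 0 0 0 0.6;0 9 5 0 0 0 0.6;0 9 2 0 0 0 0.6;0 9 -1 0 0 0 0.6;0 9 -2.1 0 0 0 0.6;0 9 -2.1 0 0 0 0.6"}}

```text
time: 11.32
ee_pos: [0.4288, -0.2394, 0.0807]
tcp_rot: [-0.003, 0.71, 0.705, -0.0]
wrist_force: [-0.1, -0.4, -0.7]
finger_gap: 0.6
finger_force: 0.0
```

Call:
{"name": "play_rows", "arguments": {"steps": "0 0 0 0 0 0 0;0 0 0 0 0 0 0;0 0 0 0 0 0 0;0 0 0 0 0 0 0;0 0 0 0 0 0 0;0 0 0 0 0 0 0;0 0 0 0 0 0 0;0 0 0.7 0 0 0 0;0 0 1.4 0 0 0 0;0 0 2.1 0 0 0 0;0 0 2.1 0 0 0 0;0 0 2.1 0 0 0 0"}}

```text
time: 12.32
ee_pos: [0.4322, -0.2413, 0.1043]
tcp_rot: [0.002, 0.71, 0.705, 0.0]
wrist_force: [4.9, 1.4, -1.4]
finger_gap: 0.143
finger_force: 84.4
```

Call:
{"name": "play_rows", "arguments": {"steps": "0 0 0 0 0 0 0.6;0 0 0 0 0 0 0.6;0 0 0 0 0 0 0.6;0 0 4 0 0 0 0.6;0 3 5 0 0 0 0.6;0 6 5 0 0 0 0.6;0 8.8 5 0 0 0 0.6;0 8.8 5 0 0 0 0.6;0 8.8 2 0 0 0 0.6;0 8.8 -1 0 0 0 0.6;0 8.8 -2.1 0 0 0 0.6;0 8.8 -2.1 0 0 0 0.6"}}

```text
time: 13.32
ee_pos: [0.4287, -0.1517, 0.0807]
tcp_rot: [-0.003, 0.71, 0.705, -0.001]
wrist_force: [-0.0, 0.6, -0.3]
finger_gap: 0.597
finger_force: 0.0
```

Call:
{"name": "play_rows", "arguments": {"steps": "0 0 0 0 0 0 0;0 0 0 0 0 0 0;0 0 0 0 0 0 0;0 0 0 0 0 0 0;0 0 0 0 0 0 0;0 0 0 0 0 0 0;0 0 0 0 0 0 0;0 0 0.7 0 0 0 0;0 0 1.4 0 0 0 0;0 0 2.1 0 0 0 0;0 0 2.1 0 0 0 0;0 0 2.1 0 0 0 0"}}

```text
time: 14.32
ee_pos: [0.433, -0.1532, 0.1043]
tcp_rot: [0.003, 0.71, 0.704, 0.001]
wrist_force: [6.1, 1.5, -10.0]
finger_gap: 0.144
finger_force: 89.6
```

Call:
{"name": "play_rows", "arguments": {"steps": "0 0 0 0 0 0 0.6;0 0 0 0 0 0 0.6;0 0 0 0 0 0 0.6;0 0 4 0 0 0 0.6;0 0 8 0 0 -0.12 0.6;3 0 10 0 0 -0.24 0.6;6 0 10 0 0 -0.36 0.6;9 0 10 0 0 -0.48 0.6;11.5 0 10 0 0 -0.6 0.6;11.5 0 10 0 0 -0.72 0.6;11.5 0 10 0 0 -0.84 0.6;11.5 0 10 0 0 -0.96 0.6"}}

```text
time: 15.32
ee_pos: [0.5456, -0.1523, 0.2042]
tcp_rot: [0.0, 0.956, 0.295, -0.0]
wrist_force: [0.6, 0.2, 0.3]
finger_gap: 0.597
finger_force: 0.0
```

Call:
{"name": "play_rows", "arguments": {"steps": "0 0 0 0 0 -0.12 0.6;0 0 0 0 0 -0.24 0.6;0 0 0 0 0 -0.36 0.6;0 0 0 0 0 -0.48 0.6;0 0 0 0 0 -0.6 0.6;0 0 0 0 0 -0.61 0.6;0 0 0 0 0 -0.61 0.6"}}

```text
time: 15.9
ee_pos: [0.5453, -0.1524, 0.2043]
tcp_rot: [0.0, 1.0, -0.002, 0.0]
wrist_force: [0.2, 0.7, 0.6]
finger_gap: 0.598
finger_force: 0.0
```

```bash
python3 st.py;  python3 - <<'E'
from h import *
im=read_camera("wrist");cv2.imwrite("pics/w6.png",im);cm=camera_model("wrist")
print("bars",*rect(cm,im,(20,18,100),(60,90,255),.094,(100,20,600,330),500),sep="\n")
E
```

```text
15.9 [ 0.5453 -0.1524  0.2043] -90.22084209196565 0.5975632040696002 [-0.47  0.48  1.61 -0.    1.05  1.1 ]
bars
(0.4312, -0.4331, 73, 21, -7.8)
(0.5464, -0.323, 119, 39, -0.4)
(0.5481, -0.1537, 119, 27, -0.2)
(0.5528, -0.2757, 110, 24, -0.9)
(0.548, -0.2383, 119, 32, -0.8)
(0.5535, -0.1943, 111, 24, -1.0)
```

View pics/w6.png

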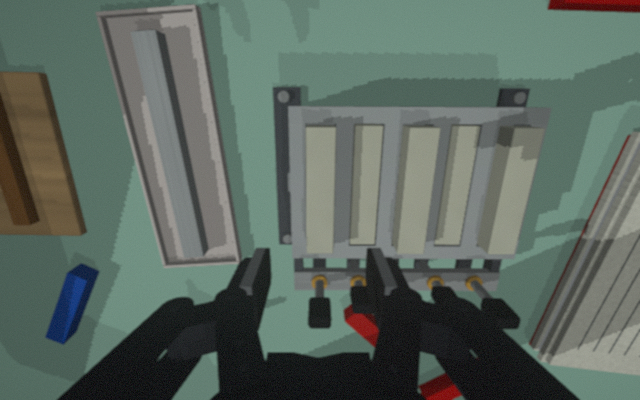

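Bars 5, 3 and 1 (at 320, 415 and 510) stand proud, so I'll grip bar 5.

Call:
{"name": "play_rows", "arguments": {"steps": "0.2 -0.1 -4 0 0 0 0.6;0.2 -0.1 -8 0 0 0 0.6;0.2 -0.1 -11 0 0 0 0.6;0.2 -0.1 -12.4 0 0 0 0.6;0.2 -0.1 -12.4 0 0 0 0.6;0.2 -0.1 -12.4 0 0 0 0.1;0.2 -0.1 -12.4 0 0 0 0.1;0.2 -0.1 -12.4 0 0 0 0.1;0.2 -0.1 -12.4 0 0 0 0.1;0.2 -0.1 -12.4 0 0 0 0.1;0.2 -0.1 -12.4 0 0 0 0.1;0.2 -0.1 -12.4 0 0 0 0.1", "force": 60}}

```text
time: 16.95
ee_pos: [0.5485, -0.1538, 0.081]
tcp_rot: [0.001, 1.0, -0.003, 0.001]
wrist_force: [0.5, 0.1, 3.4]
finger_gap: 0.284
finger_force: 62.5
```

```bash
python3 st.py
```

```text
16.95 [ 0.5485 -0.1538  0.081 ] -90.35176517540818 0.2842122610785356 [-0.47  0.67  1.69  0.    0.78  1.11]
```

Call:
{"name": "play_rows", "arguments": {"steps": "0 0 4 0 0 0 0.1;0 0 8 0 0 0 0.1;0 0 12 0 0 0 0.1;0 4 12 0 0 0.12 0.1;1 8 12 0 0 0.24 0.1;2 12 12 0 0 0.36 0.1;3 16 12 0 0 0.48 0.1;4 20 12 0 0 0.6 0.1;5 24 12 0 0 0.72 0.1;5.6 28 12 0 0 0.84 0.1;5.6 32 12 0 0 0.96 0.1;5.6 36 12 0 0 1.08 0.1"}}

```text
time: 17.95
ee_pos: [0.6032, 0.2085, 0.1993]
tcp_rot: [-0.0, 0.858, 0.514, -0.0]
wrist_force: [0.2, 0.5, -0.8]
finger_gap: 0.28
finger_force: 62.0
```

Call:
{"name": "play_rows", "arguments": {"steps": "0 3.2 0 0 0 0.12 0.1;0 3.2 0 0 0 0.24 0.1;0 3.2 -2 0 0 0.36 0.1;0 3.2 -4 0 0 0.477 0.1;0 3.2 -6 0 0 0.477 0.1;0 3.2 -6 0 0 0.477 0.1;0 3.2 -6 0 0 0.477 0.1"}}

```text
time: 18.53
ee_pos: [0.6023, 0.2384, 0.1385]
tcp_rot: [-0.001, 0.714, 0.7, -0.002]
wrist_force: [0.4, 0.4, 0.2]
finger_gap: 0.282
finger_force: 62.0
```

```bash
python3 st.py
```

```text
18.5333 [0.6023 0.2384 0.1385] -1.16450532750315 0.2819073045676701 [ 0.2   0.67  1.45 -0.    1.03  0.22]
```

Call:
{"name": "play_rows", "arguments": {"steps": "0.3 0 -4 0 0 0 0.1;0.3 0 -7 0 0 0 0.1;0.3 0 -9 0 0 0 0.1;0.3 0 -10 0 0 0 0.1;0.3 0 -10.1 0 0 0 0.1;0.3 0 -10.1 0 0 0 0.1"}}

```text
time: 19.03
ee_pos: [0.6078, 0.2387, 0.0401]
tcp_rot: [0.001, 0.714, 0.7, 0.001]
wrist_force: [0.1, 0.1, -0.4]
finger_gap: 0.285
finger_force: 62.6
```

Call:
{"name": "play_rows", "arguments": {"steps": "0 0 0 0 0 0 0.6;0 0 0 0 0 0 0.6;0 0 0 0 0 0 0.6;0 0 0 0 0 0 0.6;0 0 4 0 0 0 0.6;0 0 8 0 0 0 0.6;0 0 12 0 0 0 0.6;0 0 16 0 0 0 0.6;0 0 18 0 0 0 0.6;0 0 18 0 0 0 0.6"}}

```text
time: 19.87
ee_pos: [0.6103, 0.2395, 0.2263]
tcp_rot: [0.004, 0.714, 0.7, 0.006]
wrist_force: [0.2, 0.1, 0.5]
finger_gap: 0.601
finger_force: 0.0
```

```bash
cat > look.py <<'E'
from h import *
import sys
cm=camera_model("wrist");im=read_camera("wrist");cv2.imwrite(sys.argv[1],im)
for z in map(float,sys.argv[2:]): print(z,*rect(cm,im,(20,18,90),(60,110,255),z,(60,0,600,330),600),sep="\n")
E
python3 st.py; python3 look.py pics/w7.png 0.05
```

```text
19.8667 [0.6103 0.2395 0.2263] -1.1321791762429285 0.6007933300185944 [0.2  0.57 1.37 0.   1.19 0.22]
0.05
(0.9223, 0.1331, 253, 72, -74.1)
(0.6101, 0.2389, 126, 34, 88.3)
```

View pics/w7.png

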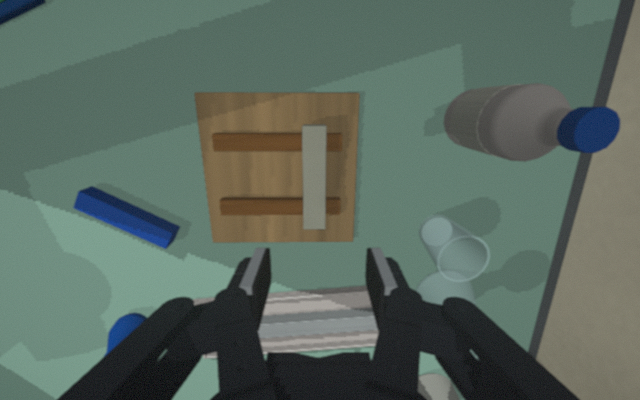

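Bar 5 is placed well, at (315,178) across both bearers. Next is bar 3.

Call:
{"name": "play_rows", "arguments": {"steps": "0 -4 0 0 0 -0.12 0.6;-1 -8 0 0 0 -0.24 0.6;-2 -12 0 0 0 -0.36 0.6;-3 -16 0 0 0 -0.48 0.6;-4 -20 0 0 0 -0.6 0.6;-5 -24 0 0 0 -0.72 0.6;-6 -28 0 0 0 -0.84 0.6;-6 -32 0 0 0 -0.96 0.6;-6 -36 0 0 0 -1.08 0.6;-6 -40 0 0 0 -1.2 0.6;-6 -44 0 0 0 -1.32 0.6;-6 -48 0 0 0 -1.44 0.6"}}

```text
time: 20.92
ee_pos: [0.5451, -0.2427, 0.2172]
tcp_rot: [-0.001, 0.999, 0.052, -0.001]
wrist_force: [0.1, -0.7, -0.7]
finger_gap: 0.596
finger_force: 0.0
```

Call:
{"name": "play_rows", "arguments": {"steps": "0 0 -3 0 0 -0.12 0.6;0 0 -6 0 0 -0.12 0.6;0 0 -6 0 0 -0.12 0.6;0 0 -6 0 0 -0.12 0.6"}}

```text
time: 21.25
ee_pos: [0.5444, -0.2401, 0.1562]
tcp_rot: [-0.002, 1.0, -0.005, -0.003]
wrist_force: [0.7, 0.5, 0.5]
finger_gap: 0.6
finger_force: 0.0
```

```bash
python3 st.py; python3 look.py pics/w8.png 0.094
```

```text
21.25 [ 0.5444 -0.2401  0.1562] -90.52647120019685 0.6003495494155618 [-0.6   0.58  1.57  0.    0.99  0.98]
0.094
(0.5105, -0.4478, 147, 44, 3.2)
(0.5476, -0.2417, 119, 26, -0.6)
(0.5476, -0.3257, 120, 33, -0.4)
(0.5543, -0.2814, 109, 25, -0.8)
(0.5553, -0.2016, 110, 24, -0.6)
```

Call:
{"name": "play_rows", "arguments": {"steps": "0.2 -0.1 -4 0 0 0 0.6;0.2 -0.1 -6 0 0 0 0.6;0.2 -0.1 -7.6 0 0 0 0.6;0.2 -0.1 -7.6 0 0 0 0.6;0.2 -0.1 -7.6 0 0 0 0.1;0.2 -0.1 -7.6 0 0 0 0.1;0.2 -0.1 -7.6 0 0 0 0.1;0.2 -0.1 -7.6 0 0 0 0.1;0.2 -0.1 -7.6 0 0 0 0.1;0.2 -0.1 -7.6 0 0 0 0.1;0.2 -0.1 -7.6 0 0 0 0.1"}}

```text
time: 22.22
ee_pos: [0.55, -0.243, 0.084]
tcp_rot: [0.001, 1.0, -0.005, 0.002]
wrist_force: [2.9, 0.7, 2.9]
finger_gap: 0.281
finger_force: 61.8
```

Call:
{"name": "play_rows", "arguments": {"steps": "0 0 4 0 0 0 0.1;0 0 8 0 0 0 0.1;0 0 12 0 0 0 0.1;0 4 12 0 0 0.12 0.1;0 8 12 0 0 0.24 0.1;0 12 12 0 0 0.36 0.1;-1 16 12 0 0 0.48 0.1;-2 20 12 0 0 0.6 0.1;-2.3 24 12 0 0 0.72 0.1;-2.3 28 12 0 0 0.84 0.1;-2.3 32 12 0 0 0.96 0.1;-2.3 36 12 0 0 1.08 0.1"}}

```text
time: 23.22
ee_pos: [0.5241, 0.1191, 0.2023]
tcp_rot: [-0.0, 0.859, 0.513, -0.001]
wrist_force: [1.3, -0.5, -1.1]
finger_gap: 0.278
finger_force: 61.1
```

Call:
{"name": "play_rows", "arguments": {"steps": "0 4 0 0 0 0.12 0.1;0 8 0 0 0 0.24 0.1;0 12.2 0 0 0 0.36 0.1;0 12.2 -4 0 0 0.477 0.1;0 12.2 -6 0 0 0.477 0.1;0 12.2 -6 0 0 0.477 0.1;0 12.2 -6 0 0 0.477 0.1"}}

```text
time: 23.8
ee_pos: [0.524, 0.2391, 0.1414]
tcp_rot: [-0.001, 0.715, 0.699, -0.002]
wrist_force: [0.1, 0.2, -0.7]
finger_gap: 0.283
finger_force: 61.1
```

```bash
python3 st.py
```

```text
23.8 [0.524  0.2391 0.1414] -1.3215926703959013 0.2828313296501328 [ 0.23  0.58  1.64 -0.    0.93  0.26]
```

Call:
{"name": "play_rows", "arguments": {"steps": "-0.2 0.1 -4 0 0 0 0.1;-0.2 0.1 -7 0 0 0 0.1;-0.2 0.1 -9 0 0 0 0.1;-0.2 0.1 -10.1 0 0 0 0.1;-0.2 0.1 -10.1 0 0 0 0.1;-0.2 0.1 -10.1 0 0 0 0.1"}}

```text
time: 24.3
ee_pos: [0.5251, 0.2402, 0.043]
tcp_rot: [0.001, 0.716, 0.698, 0.001]
wrist_force: [-0.5, 0.6, -0.4]
finger_gap: 0.278
finger_force: 63.7
```

Call:
{"name": "play_rows", "arguments": {"steps": "0 0 0 0 0 0 0.6;0 0 0 0 0 0 0.6;0 0 0 0 0 0 0.6;0 0 0 0 0 0 0.6;0 0 4 0 0 0 0.6;0 0 8 0 0 0 0.6;0 0 12 0 0 0 0.6;0 0 16 0 0 0 0.6;0 0 18 0 0 0 0.6;0 0 18 0 0 0 0.6"}}

```text
time: 25.13
ee_pos: [0.527, 0.2416, 0.2281]
tcp_rot: [0.003, 0.715, 0.699, 0.005]
wrist_force: [0.4, 0.2, -0.3]
finger_gap: 0.598
finger_force: 0.0
```

```bash
python3 st.py; python3 look.py pics/w9.png 0.05
```

```text
25.1333 [0.527  0.2416 0.2281] -1.3021134678832595 0.5977907005006657 [0.24 0.47 1.56 0.   1.1  0.26]
0.05
(0.5256, 0.2397, 128, 32, 86.8)
(0.6088, 0.2411, 127, 32, 89.4)
```

Call:
{"name": "play_rows", "arguments": {"steps": "0 -4 0 0 0 -0.12 0.6;0 -8 0 0 0 -0.24 0.6;0 -12 0 0 0 -0.36 0.6;0 -16 0 0 0 -0.48 0.6;0 -20 0 0 0 -0.6 0.6;0 -24 0 0 0 -0.72 0.6;1 -28 0 0 0 -0.84 0.6;2 -32 0 0 0 -0.96 0.6;2 -36 0 0 0 -1.08 0.6;2 -40 0 0 0 -1.2 0.6;2 -44 0 0 0 -1.32 0.6;2 -48 0 0 0 -1.44 0.6"}}

```text
time: 26.18
ee_pos: [0.5421, -0.2406, 0.2197]
tcp_rot: [-0.001, 0.999, 0.051, -0.002]
wrist_force: [0.5, 0.7, -0.3]
finger_gap: 0.6
finger_force: 0.0
```

Call:
{"name": "play_rows", "arguments": {"steps": "0 -4 0 0 0 -0.12 0.6;0 -8 0 0 0 -0.12 0.6;0 -9 -3 0 0 -0.12 0.6;0 -9 -6 0 0 -0.12 0.6;0 -9 -6 0 0 -0.12 0.6;0 -9 -6 0 0 -0.12 0.6"}}

```text
time: 26.68
ee_pos: [0.5414, -0.3277, 0.1585]
tcp_rot: [-0.003, 1.0, -0.006, -0.003]
wrist_force: [-0.1, 0.9, 0.7]
finger_gap: 0.607
finger_force: 0.0
```

```bash
python3 st.py; python3 look.py pics/w10.png 0.094
```

```text
26.6833 [ 0.5414 -0.3277  0.1585] -90.72836286085696 0.6065533302404635 [-0.72  0.63  1.47  0.    1.05  0.86]
0.094
(0.4615, -0.5528, 60, 17, -5.6)
(0.5141, -0.4973, 163, 111, -8.7)
(0.5468, -0.3296, 120, 26, -0.8)
(0.5539, -0.2897, 110, 25, -0.5)
(0.5553, -0.2096, 110, 24, -0.7)
```

Call:
{"name": "play_rows", "arguments": {"steps": "0.3 -0.1 -4 0 0 0 0.6;0.3 -0.1 -6 0 0 0 0.6;0.3 -0.1 -8 0 0 0 0.6;0.3 -0.1 -8 0 0 0 0.6;0.3 -0.1 -8 0 0 0 0.1;0.3 -0.1 -8 0 0 0 0.1;0.3 -0.1 -8 0 0 0 0.1;0.3 -0.1 -8 0 0 0 0.1;0.3 -0.1 -8 0 0 0 0.1;0.3 -0.1 -8 0 0 0 0.1;0.3 -0.1 -8 0 0 0 0.1"}}

```text
time: 27.65
ee_pos: [0.548, -0.3312, 0.0831]
tcp_rot: [0.001, 1.0, -0.006, 0.002]
wrist_force: [3.3, 0.7, 3.0]
finger_gap: 0.278
finger_force: 62.3
```

Call:
{"name": "play_rows", "arguments": {"steps": "0 0 4 0 0 0 0.1;0 0 8 0 0 0 0.1;0 0 12 0 0 0 0.1;0 4 12 0 0 0 0.1;0 8 12 0 0 0 0.1;0 12 12 0 0 0 0.1;0 16 12 0 0 0 0.1;0 20 12 0 0 0 0.1;0.5 24 12 0 0 0 0.1;1 28 12 0 0 0 0.1;1.7 32 12 0 0 0 0.1;1.7 36 12 0 0 0 0.1"}}

```text
time: 28.65
ee_pos: [0.5638, 0.0311, 0.2014]
tcp_rot: [0.0, 1.0, -0.006, -0.0]
wrist_force: [0.2, 0.5, -1.1]
finger_gap: 0.28
finger_force: 61.9
```

Call:
{"name": "play_rows", "arguments": {"steps": "0 4 0 0 0 0 0.1;0 8 0 0 0 0 0.1;0 12 0 0 0 0 0.1;0 16 0 0 0 0 0.1;0 20 0 0 0 0 0.1;0 24 0 0 0 0 0.1;0 25 -2 0 0 0 0.1;0 25 -5 0 0 0 0.1;0 25 -5 0 0 0 0.1;0 25 -5 0 0 0 0.1"}}

```text
time: 29.48
ee_pos: [0.5613, 0.2788, 0.1496]
tcp_rot: [0.001, 1.0, -0.006, -0.003]
wrist_force: [0.1, 0.0, -0.4]
finger_gap: 0.287
finger_force: 61.9
```

```bash
python3 st.py
```

```text
29.4833 [0.5613 0.2788 0.1496] -90.67042225393801 0.28749319752308394 [ 0.28  0.63  1.5  -0.    1.02  1.87]
```

Call:
{"name": "play_rows", "arguments": {"steps": "0.2 0.05 -4 0 0 0 0.1;0.2 0.05 -6.5 0 0 0 0.1;0.2 0.05 -8 0 0 0 0.1;0.2 0.05 -8.7 0 0 0 0.1;0.2 0.05 -8.7 0 0 0 0.1;0.2 0.05 -8.7 0 0 0 0.1"}}

```text
time: 29.98
ee_pos: [0.5669, 0.2795, 0.0666]
tcp_rot: [-0.0, 1.0, -0.007, 0.001]
wrist_force: [-0.8, 0.5, -0.9]
finger_gap: 0.286
finger_force: 61.9
```

Call:
{"name": "play_rows", "arguments": {"steps": "0 0 0 0 0 0 0.6;0 0 0 0 0 0 0.6;0 0 0 0 0 0 0.6;0 0 0 0 0 0 0.6;0 0 4 0 0 0 0.6;0 0 8 0 0 0 0.6;0 0 12 0 0 0 0.6;0 0 16 0 0 0 0.6;0 0 16 0 0 0 0.6;0 0 16 0 0 0 0.6"}}

```text
time: 30.82
ee_pos: [0.5674, 0.2808, 0.2285]
tcp_rot: [-0.001, 1.0, -0.006, 0.004]
wrist_force: [-0.2, 0.7, -1.0]
finger_gap: 0.601
finger_force: 0.0
```

```bash
python3 st.py; python3 look.py pics/w11.png 0.074
```

```text
30.8167 [0.5674 0.2808 0.2285] -90.68862443261114 0.6007047399975285 [0.28 0.54 1.42 0.   1.18 1.87]
0.074
(0.5802, 0.2467, 158, 158, 88.7)
```

View pics/w11.png

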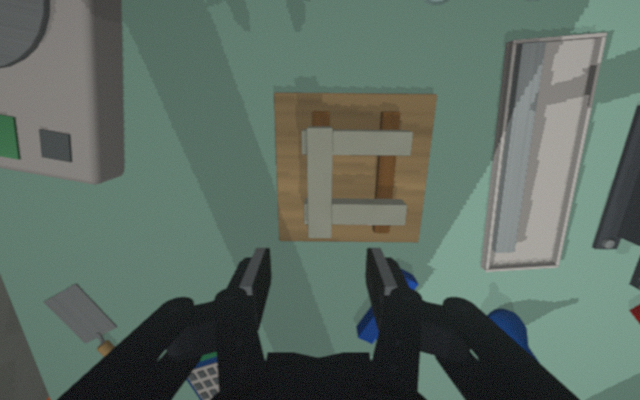

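Bar 1 is well placed, at (318,180). The straightedge seems to have been nudged to the left side of the tray, so I'll look at it from above on the way to the handles.

Call:
{"name": "play_rows", "arguments": {"steps": "0 -3 0 0 0 0.12 0.6;0 -6 0 0 0 0.24 0.6;0 -9 0 0 0 0.36 0.6;0 -12 0 0 0 0.48 0.6;0 -15 0 0 0 0.6 0.6;0 -18 0 0 0 0.72 0.6;0 -21 0 0 0 0.84 0.6;0 -24 0 0 0 0.96 0.6;0 -27 0 0 0 1.08 0.6;0 -30 0 0 0 1.2 0.6;0 -33 0 0 0 1.32 0.6;0 -36 0 0 0 1.44 0.6"}}

```text
time: 31.87
ee_pos: [0.5638, -0.0809, 0.2224]
tcp_rot: [-0.002, 0.754, 0.657, -0.001]
wrist_force: [1.7, 0.3, 0.2]
finger_gap: 0.601
finger_force: 0.0
```

Call:
{"name": "play_rows", "arguments": {"steps": "0 0 0 0 0 0.12 0.6;0 0 0 0 0 0.12 0.6;0 0 0 0 0 0.12 0.6"}}

```text
time: 32.12
ee_pos: [0.5642, -0.0796, 0.2229]
tcp_rot: [-0.002, 0.717, 0.698, -0.001]
wrist_force: [-0.3, 1.2, 0.8]
finger_gap: 0.597
finger_force: 0.0
```

```bash
python3 st.py; python3 - <<'E'
from h import *
import pickle
cm=camera_model("wrist");im=read_camera("wrist");pickle.dump(cm,open("w12.p","wb"));cv2.imwrite("pics/w12.png",im)
us=[proj(cm,(x,y,0)) for x in(.4,.74) for y in(-.07,.09)];us=np.array(us);a=np.clip(us.min(0).astype(int),0,None);b=us.max(0).astype(int)
print(a,b);c=im[a[1]:b[1],a[0]:b[0]];f=min(780/c.shape[1],590/c.shape[0]);print(f);cv2.imwrite("pics/w12c.png",cv2.resize(c,None,fx=f,fy=f,interpolation=cv2.INTER_CUBIC))
E
```

```text
32.1167 [ 0.5642 -0.0796  0.2229] -1.5408941831169756 0.5972363952327027 [-0.34  0.47  1.58  0.    1.1  -0.31]
[164  12] [477 166]
2.4920127795527156
```

View pics/w12c.png

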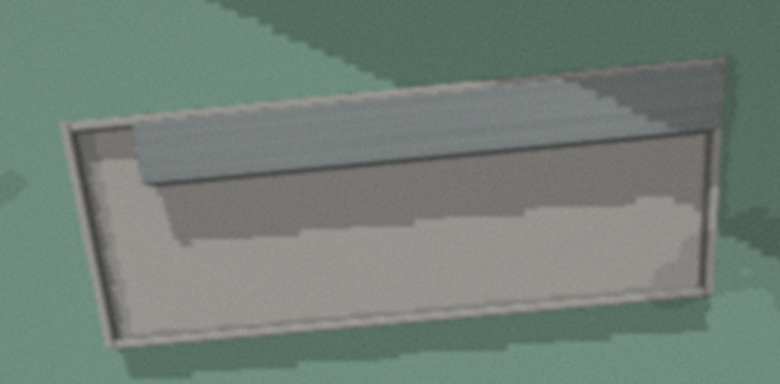

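```bash
python3 - <<'E'
from h import *
import pickle
cm=pickle.load(open("w12.p","rb"));f=2.492
g=lambda u,v,z:ray(cm,164+u/f,12+v/f,z)
E=[g(u,v,.024) for u,v in[(137,124),(152,183),(714,131),(724,66)]]
T=[g(u,v,.014) for u,v in[(63,123),(109,347),(712,294),(726,58)]]
for n,P in(("edge",E),("tray",T)):
    print(n,np.round(P,3)[:,:2].tolist(),"c",np.round(np.mean(P,0),4),[round(1000*np.linalg.norm(P[i]-P[(i+1)%4])) for i in range(4)])
d=np.mean(E,0)-np.mean(T,0);t=np.radians(3.6);print("in tray",d[0]*np.cos(t)+d[1]*np.sin(t),-d[0]*np.sin(t)+d[1]*np.cos(t))
E
```

```text
edge [[0.462, 0.047], [0.465, 0.023], [0.707, 0.037], [0.709, 0.062]] c [0.5856 0.0422 0.024 ] [24, 243, 25, 247]
tray [[0.426, 0.049], [0.432, -0.049], [0.718, -0.032], [0.713, 0.066]] c [0.5724 0.0088 0.014 ] [98, 287, 98, 288]
in tray 0.015280521243450059 0.03255069719733146
```

The straightedge is inside the tray and lies flat: x offset 15 mm, y offset 33 mm, both within limits. Now rods 4 and 2.

Call:
{"name": "play_rows", "arguments": {"steps": "-4 -4 -1 0 0 0 0.6;-7 -7 -3 0 0 0 0.6;-10 -9 -5 0 0 0 0.6;-13.2 -11.7 -6 0 0 0.015 0.6;-13.2 -11.7 -6 0 0 0.015 0.6;-13.2 -11.7 -6 0 0 0.015 0.6;-13.2 -11.7 -6 0 0 0.015 0.6"}}

```text
time: 32.75
ee_pos: [0.433, -0.1962, 0.1644]
tcp_rot: [-0.001, 0.711, 0.703, 0.0]
wrist_force: [0.3, -1.1, -0.2]
finger_gap: 0.595
finger_force: 0.0
```

```bash
python3 st.py
```

```text
32.75 [ 0.433  -0.1962  0.1644] -0.6165607161338187 0.5951932639792108 [-0.66  0.43  1.87  0.    0.84 -0.65]
```

Call:
{"name": "play_rows", "arguments": {"steps": "0 -0.1 -4 0 0 0 0.6;0 -0.1 -7 0 0 0 0.6;0 -0.1 -8.2 0 0 0 0.6;0 -0.1 -8.2 0 0 0 0.6;0 -0.1 -8.2 0 0 0 0;0 -0.1 -8.2 0 0 0 0;0 -0.1 -8.2 0 0 0 0;0 -0.1 -8.2 0 0 0 0;0 -0.1 -8.2 0 0 0 0;0 -0.1 -8.2 0 0 0 0;0 -0.1 -8.2 0 0 0 0;0 -0.1 -8.2 0 0 0 0", "force": 80}}

```text
time: 33.75
ee_pos: [0.4326, -0.1978, 0.0843]
tcp_rot: [-0.0, 0.709, 0.705, -0.001]
wrist_force: [-4.7, -0.6, 5.1]
finger_gap: 0.144
finger_force: 78.1
```

Call:
{"name": "play_rows", "arguments": {"steps": "0 0 0.7 0 0 0 0;0 0 1.4 0 0 0 0;0 0 2.1 0 0 0 0;0 0 2.1 0 0 0 0;0 0 2.1 0 0 0 0"}}

```text
time: 34.17
ee_pos: [0.4327, -0.1978, 0.1045]
tcp_rot: [-0.001, 0.71, 0.705, -0.001]
wrist_force: [-5.4, -4.0, -4.3]
finger_gap: 0.147
finger_force: 87.0
```

Call:
{"name": "play_rows", "arguments": {"steps": "0 0 0 0 0 0 0.6;0 0 0 0 0 0 0.6;0 0 0 0 0 0 0.6;0 0 4 0 0 0 0.6;0 -3 5 0 0 0 0.6;0 -6 5 0 0 0 0.6;0 -8.8 5 0 0 0 0.6;0 -8.8 5 0 0 0 0.6;0 -8.8 2 0 0 0 0.6;0 -8.8 -1 0 0 0 0.6;0 -8.8 -2.1 0 0 0 0.6;0 -8.8 -2.1 0 0 0 0.6"}}

```text
time: 35.17
ee_pos: [0.4326, -0.2842, 0.0808]
tcp_rot: [-0.003, 0.71, 0.704, 0.0]
wrist_force: [-0.9, -0.7, 0.2]
finger_gap: 0.602
finger_force: 0.0
```

Call:
{"name": "play_rows", "arguments": {"steps": "0 0 0 0 0 0 0;0 0 0 0 0 0 0;0 0 0 0 0 0 0;0 0 0 0 0 0 0;0 0 0 0 0 0 0;0 0 0 0 0 0 0;0 0 0 0 0 0 0;0 0 0.7 0 0 0 0;0 0 1.4 0 0 0 0;0 0 2.1 0 0 0 0;0 0 2.1 0 0 0 0;0 0 2.1 0 0 0 0"}}

```text
time: 36.17
ee_pos: [0.4319, -0.2863, 0.1046]
tcp_rot: [-0.001, 0.709, 0.705, -0.001]
wrist_force: [-6.2, -2.6, -1.9]
finger_gap: 0.145
finger_force: 83.6
```

Call:
{"name": "play_rows", "arguments": {"steps": "0 0 0 0 0 0 0.6;0 0 0 0 0 0 0.6;0 0 0 0 0 0 0.6;0 0 4 0 0 0 0.6;0 0 8 0 0 -0.12 0.6;3 0 8 0 0 -0.24 0.6;6 0 8 0 0 -0.36 0.6;9 0 8 0 0 -0.48 0.6;11.4 0 8 0 0 -0.6 0.6;11.4 0 8 0 0 -0.72 0.6;11.4 0 8 0 0 -0.84 0.6;11.4 0 8 0 0 -0.96 0.6"}}

```text
time: 37.17
ee_pos: [0.5486, -0.2854, 0.1843]
tcp_rot: [0.0, 0.956, 0.295, 0.0]
wrist_force: [-0.1, 0.4, 0.2]
finger_gap: 0.601
finger_force: 0.0
```

Call:
{"name": "play_rows", "arguments": {"steps": "0 0 0 0 0 -0.12 0.6;0 0 0 0 0 -0.24 0.6;0 0 0 0 0 -0.36 0.6;0 0 0 0 0 -0.48 0.6;0 0 -2 0 0 -0.6 0.6;0 0 -3 0 0 -0.615 0.6;0 0 -3 0 0 -0.615 0.6;0 0 -3 0 0 -0.615 0.6"}}

```text
time: 37.83
ee_pos: [0.5473, -0.2854, 0.1534]
tcp_rot: [-0.001, 1.0, -0.005, -0.001]
wrist_force: [-0.7, -0.5, 0.1]
finger_gap: 0.602
finger_force: 0.0
```

```bash
python3 st.py; python3 look.py pics/w13.png 0.094
```

```text
37.8333 [ 0.5473 -0.2854  0.1534] -90.5490741221222 0.6016905770013784 [-0.66  0.61  1.52  0.    1.01  0.92]
0.094
(0.4894, -0.4946, 94, 17, -7.8)
(0.5046, -0.4797, 124, 17, -8.0)
(0.5216, -0.459, 158, 41, -8.1)
(0.5514, -0.4364, 107, 8, -8.1)
(0.5471, -0.2857, 119, 26, -0.6)
(0.548, -0.1983, 119, 26, -0.6)
```

Place bar 2 at board y = -40, which is (0.5644, 0.1993).

Call:
{"name": "play_rows", "arguments": {"steps": "0 0 -3 0 0 0 0.6;0 0 -5.5 0 0 0 0.6;0 0 -7.4 0 0 0 0.6;0 0 -7.4 0 0 0 0.6;0 0 -7.4 0 0 0 0.1;0 0 -7.4 0 0 0 0.1;0 0 -7.4 0 0 0 0.1;0 0 -7.4 0 0 0 0.1;0 0 -7.4 0 0 0 0.1;0 0 -7.4 0 0 0 0.1;0 0 -7.4 0 0 0 0.1", "force": 60}}

```text
time: 38.8
ee_pos: [0.5486, -0.2866, 0.0811]
tcp_rot: [0.001, 1.0, -0.006, 0.001]
wrist_force: [0.7, -0.7, 2.9]
finger_gap: 0.284
finger_force: 62.7
```

Call:
{"name": "play_rows", "arguments": {"steps": "0 0 4 0 0 0 0.1;0 0 8 0 0 0 0.1;0 0 12 0 0 0 0.1;0 4 12 0 0 0 0.1;0 8 12 0 0 0 0.1;0 12 12 0 0 0 0.1;0 16 12 0 0 0 0.1;0 20 12 0 0 0 0.1;0.5 24 12 0 0 0 0.1;1 28 12 0 0 0 0.1;1.7 32 12 0 0 0 0.1;1.7 36 12 0 0 0 0.1"}}

```text
time: 39.8
ee_pos: [0.5651, 0.076, 0.1996]
tcp_rot: [-0.0, 1.0, -0.006, 0.0]
wrist_force: [2.1, 0.1, -1.8]
finger_gap: 0.282
finger_force: 62.3
```

Call:
{"name": "play_rows", "arguments": {"steps": "0 4 0 0 0 0 0.1;0 8 0 0 0 0 0.1;0 12 0 0 0 -0.01 0.1;0 12.5 -2 0 0 -0.01 0.1;0 12.5 -5 0 0 -0.01 0.1;0 12.5 -5 0 0 -0.01 0.1;0 12.5 -5 0 0 -0.01 0.1"}}

```text
time: 40.38
ee_pos: [0.5624, 0.1989, 0.1481]
tcp_rot: [0.001, 1.0, -0.011, -0.003]
wrist_force: [0.4, -0.7, -1.1]
finger_gap: 0.285
finger_force: 62.2
```

```bash
python3 st.py
```

```text
40.3833 [0.5624 0.1989 0.1481] -91.24614951601063 0.2851425357084751 [ 0.15  0.6   1.58 -0.    0.97  1.75]
```

Call:
{"name": "play_rows", "arguments": {"steps": "0 0.05 -4 0 0 0 0.1;0 0.05 -6.5 0 0 0 0.1;0 0.05 -8 0 0 0 0.1;0 0.05 -8.8 0 0 0 0.1;0 0.05 -8.8 0 0 0 0.1;0 0.05 -8.8 0 0 0 0.1"}}

```text
time: 40.88
ee_pos: [0.5661, 0.199, 0.0634]
tcp_rot: [-0.0, 1.0, -0.012, 0.001]
wrist_force: [1.2, -0.1, -1.3]
finger_gap: 0.284
finger_force: 62.9
```

Call:
{"name": "play_rows", "arguments": {"steps": "0 0 0 0 0 0 0.6;0 0 0 0 0 0 0.6;0 0 0 0 0 0 0.6;0 0 0 0 0 0 0.6;0 0 4 0 0 0 0.6;0 0 8 0 0 0 0.6;0 0 12 0 0 0 0.6;0 -4 15 0 0 0 0.6;0 -8 15 0 0 0 0.6;0 -12 15 0 0 0 0.6;0 -16 15 0 0 0 0.6;0 -20 15 0 0 0 0.6"}}

```text
time: 41.88
ee_pos: [0.5644, -0.0017, 0.2127]
tcp_rot: [0.0, 1.0, -0.011, 0.001]
wrist_force: [0.7, -0.7, -0.4]
finger_gap: 0.598
finger_force: 0.0
```

Call:
{"name": "play_rows", "arguments": {"steps": "-1 -4 0 0 0 0 0.6;-2 -8 0 0 0 0 0.6;-2 -12 0 0 0 0 0.6;-2 -16 0 0 0 0 0.6;-2 -20 -2 0 0 0 0.6;-2 -20 -5 0 0 0 0.6;-2 -20 -6 0 0 0 0.6;-2 -20 -6 0 0 0 0.6;-2 -20 -6 0 0 0 0.6"}}

```text
time: 42.63
ee_pos: [0.544, -0.1988, 0.1516]
tcp_rot: [-0.001, 1.0, -0.011, -0.001]
wrist_force: [-0.5, 0.2, -0.2]
finger_gap: 0.602
finger_force: 0.0
```

```bash
python3 st.py; python3 look.py pics/w14.png 0.094
```

```text
42.6333 [ 0.544  -0.1988  0.1516] -91.22030357707949 0.6015232504392215 [-0.54  0.57  1.62  0.    0.95  1.05]
0.094
(0.548, -0.1976, 119, 26, -0.3)
```

Grip bar 4 and take it to layer 3, board x = -40: (0.525, 0.240), bottom at 74 mm.

Call:
{"name": "play_rows", "arguments": {"steps": "0.2 0.1 -3 0 0 0.01 0.6;0.2 0.1 -5.5 0 0 0.01 0.6;0.2 0.1 -7.2 0 0 0.01 0.6;0.2 0.1 -7.2 0 0 0.01 0.6;0.2 0.1 -7.2 0 0 0.01 0.1;0.2 0.1 -7.2 0 0 0.01 0.1;0.2 0.1 -7.2 0 0 0.01 0.1;0.2 0.1 -7.2 0 0 0.01 0.1;0.2 0.1 -7.2 0 0 0.01 0.1;0.2 0.1 -7.2 0 0 0.01 0.1;0.2 0.1 -7.2 0 0 0.01 0.1"}}

```text
time: 43.6
ee_pos: [0.5479, -0.1993, 0.081]
tcp_rot: [0.0, 1.0, -0.006, 0.002]
wrist_force: [2.5, 3.3, 4.2]
finger_gap: 0.285
finger_force: 63.3
```

Call:
{"name": "play_rows", "arguments": {"steps": "0 0 4 0 0 0 0.1;0 0 8 0 0 0 0.1;0 0 12 0 0 0 0.1;0 4 12 0 0 0.12 0.1;0 8 12 0 0 0.24 0.1;0 12 12 0 0 0.36 0.1;-1 16 12 0 0 0.48 0.1;-2 20 12 0 0 0.6 0.1;-2.3 24 12 0 0 0.72 0.1;-2.3 28 12 0 0 0.84 0.1;-2.3 32 12 0 0 0.96 0.1;-2.3 36 12 0 0 1.08 0.1"}}

```text
time: 44.6
ee_pos: [0.5224, 0.1619, 0.1992]
tcp_rot: [0.0, 0.859, 0.511, -0.001]
wrist_force: [1.0, -0.4, -1.0]
finger_gap: 0.281
finger_force: 62.4
```

Call:
{"name": "play_rows", "arguments": {"steps": "0 4 0 0 0 0.12 0.1;0 8 0 0 0 0.24 0.1;0 8 0 0 0 0.36 0.1;0 8 -1 0 0 0.477 0.1;0 8 -3 0 0 0.477 0.1;0 8 -3 0 0 0.477 0.1;0 8 -3 0 0 0.477 0.1"}}

```text
time: 45.18
ee_pos: [0.5221, 0.24, 0.1684]
tcp_rot: [-0.001, 0.716, 0.698, -0.002]
wrist_force: [-0.3, -0.6, -1.5]
finger_gap: 0.285
finger_force: 62.3
```

```bash
python3 st.py; python3 look.py pics/w15.png 0.074
```

```text
45.1833 [0.5221 0.24   0.1684] -1.5202356433013477 0.28469173096185096 [ 0.24  0.54  1.62 -0.    0.99  0.26]
0.074
(0.5632, 0.2189, 226, 136, 88.7)
```

View pics/w15.png

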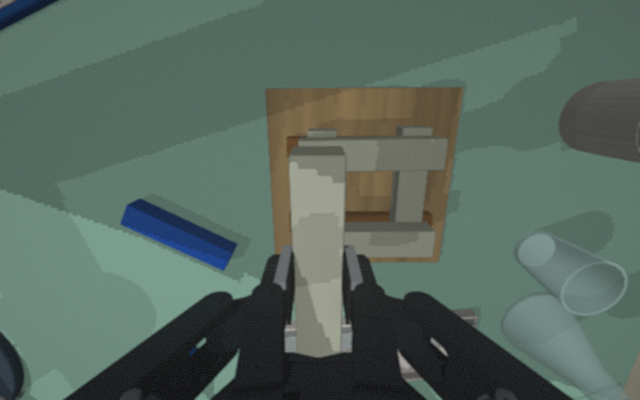

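Bar 4 is held square above the stack, and both lower layers look right. Lowering and releasing.

Call:
{"name": "play_rows", "arguments": {"steps": "0.1 0 -4 0 0 0 0.1;0.1 0 -6.5 0 0 0 0.1;0.1 0 -8 0 0 0 0.1;0.1 0 -8.5 0 0 0 0.1;0.1 0 -8.5 0 0 0 0.1;0.1 0 -8.5 0 0 0 0.1"}}

```text
time: 45.73
ee_pos: [0.5243, 0.2404, 0.0865]
tcp_rot: [-0.0, 0.717, 0.697, -0.0]
wrist_force: [-3.9, 0.1, 4.7]
finger_gap: 0.279
finger_force: 63.8
```

Call:
{"name": "play_rows", "arguments": {"steps": "0 0 0 0 0 0 0.6;0 0 0 0 0 0 0.6;0 0 0 0 0 0 0.6;0 0 0 0 0 0 0.6;0 0 4 0 0 0 0.6;0 0 8 0 0 0 0.6;0 0 12 0 0 0 0.6;0 0 15 0 0 0 0.6;0 0 15 0 0 0 0.6;0 0 15 0 0 0 0.6"}}

```text
time: 46.57
ee_pos: [0.526, 0.2412, 0.2373]
tcp_rot: [0.001, 0.716, 0.698, 0.002]
wrist_force: [-0.2, -0.4, -0.5]
finger_gap: 0.597
finger_force: 0.0
```

```bash
python3 st.py; python3 look.py pics/w16.png 0.098
```

```text
46.5667 [0.526  0.2412 0.2373] -1.4855955192338257 0.5966439903670278 [ 0.24  0.46  1.55 -0.    1.13  0.26]
0.098
(0.5564, 0.2571, 150, 146, 88.9)
```

Now press the rods down, with the fingers shut.

Call:
{"name": "play_rows", "arguments": {"steps": "0 -4 0 0 0 0 0;0 -8 0 0 0 0 0;0 -12 0 0 0 0 0;-1 -16 0 0 0 0 0;-3 -20 0 0 0 0 0;-5 -24 0 0 0 0 0;-7 -28 0 0 0 0 0;-9.3 -31 0 0 0 0 0;-9.3 -35 -3 0 0 0 0;-9.3 -39.2 -5 0 0 0 0;-9.3 -39.2 -8 0 0 0 0;-9.3 -39.2 -8 0 0 0 0"}}

```text
time: 47.62
ee_pos: [0.4278, -0.1524, 0.1476]
tcp_rot: [-0.007, 0.718, 0.696, -0.002]
wrist_force: [-0.2, 0.7, 0.7]
finger_gap: 0.002
finger_force: 0.0
```

Call:
{"name": "play_rows", "arguments": {"steps": "0 0 0 0 0 0 0;0 0 0 0 0 0 0"}}

```text
time: 47.78
ee_pos: [0.4307, -0.1502, 0.1542]
tcp_rot: [-0.002, 0.716, 0.698, -0.0]
wrist_force: [0.4, 0.0, -0.1]
finger_gap: -0.003
finger_force: 0.0
```

```bash
python3 st.py
```

```text
47.7833 [ 0.4307 -0.1502  0.1542] -1.4991039270318538 -0.0029468741058282007 [-0.58  0.43  1.92  0.    0.79 -0.56]
```

Call:
{"name": "play_rows", "arguments": {"steps": "0.2 -0.3 -2 0 0 0 0;0.2 -0.3 -3 0 0 0 0;0.2 -0.3 -4 0 0 0 0;0.2 -0.3 -4.7 0 0 0 0;0.2 -0.3 -5.1 0 0 0 0;0.2 -0.3 -5.1 0 0 0 0;0.2 -0.3 -5.1 0 0 0 0"}}

```text
time: 48.37
ee_pos: [0.4347, -0.1537, 0.106]
tcp_rot: [0.002, 0.716, 0.698, 0.001]
wrist_force: [0.1, 1.0, 8.4]
finger_gap: -0.005
finger_force: 4.6
```

Call:
{"name": "play_rows", "arguments": {"steps": "0 0 -0.3 0 0 0 0;0 0 -0.3 0 0 0 0;0 0 4 0 0 0 0;0 -2.4 5 0 0 0 0;0 -4.4 5 0 0 0 0;0 -4.4 4 0 0 0 0;0 -4.4 2 0 0 0 0;0 -4.4 1 0 0 0 0;0 -4.4 0 0 0 0 0;0 -4.4 -0.3 0 0 0 0;0 -4.4 -0.3 0 0 0 0;0 -4.4 -0.3 0 0 0 0"}}

```text
time: 49.37
ee_pos: [0.4352, -0.199, 0.1057]
tcp_rot: [0.004, 0.715, 0.699, -0.0]
wrist_force: [-4.7, 1.2, 31.6]
finger_gap: 0.003
finger_force: 15.7
```

Call:
{"name": "play_rows", "arguments": {"steps": "0 0 4 0 0 0 0;0 -2.4 5 0 0 0 0;0 -4.4 5 0 0 0 0;0 -4.4 4 0 0 0 0;0 -4.4 2 0 0 0 0;0 -4.4 1 0 0 0 0;0 -4.4 0 0 0 0 0;0 -4.4 0 0 0 0 0;0 -4.4 0 0 0 0 0"}}

```text
time: 50.12
ee_pos: [0.4352, -0.2433, 0.1057]
tcp_rot: [0.003, 0.716, 0.699, -0.0]
wrist_force: [-4.1, 0.6, 34.7]
finger_gap: 0.001
finger_force: 17.4
```

Call:
{"name": "play_rows", "arguments": {"steps": "0 0 4 0 0 0 0;0 -2.4 5 0 0 0 0;0 -4.4 5 0 0 0 0;0 -4.4 4 0 0 0 0;0 -4.4 2 0 0 0 0;0 -4.4 1 0 0 0 0;0 -4.4 0 0 0 0 0;0 -4.4 0 0 0 0 0;0 -4.4 0 0 0 0 0"}}

```text
time: 50.87
ee_pos: [0.4341, -0.2863, 0.1056]
tcp_rot: [0.002, 0.716, 0.699, -0.0]
wrist_force: [-5.6, 2.0, 39.8]
finger_gap: -0.002
finger_force: 20.1
```

Call:
{"name": "play_rows", "arguments": {"steps": "0 0 4 0 0 0 0;0 -2.4 5 0 0 0 0;0 -4.4 5 0 0 0 0;0 -4.4 4 0 0 0 0;0 -4.4 2 0 0 0 0;0 -4.4 1 0 0 0 0;0 -4.4 0 0 0 0 0;0 -4.4 0 0 0 0 0;0 -4.4 0 0 0 0 0"}}

```text
time: 51.62
ee_pos: [0.4334, -0.3295, 0.1056]
tcp_rot: [0.0, 0.716, 0.698, -0.001]
wrist_force: [-7.3, 3.3, 41.3]
finger_gap: 0.002
finger_force: 20.4
```

Call:
{"name": "play_rows", "arguments": {"steps": "0 0 4 0 0 0 0;0 0 8 0 0 0 0;0 0 12 0 0 0 0;0 4 16 0 0 0 0;2 8 20 0 0 0 0;4 12 22 0 0 0 0;6 16 22 0 0 0 0;8 20 22 0 0 0 0;8 24 22 0 0 0 0;8 28 22 0 0 0 0;8 32 22 0 0 0 0;8 36 22 0 0 0 0"}}

```text
time: 52.62
ee_pos: [0.5108, 0.0017, 0.3186]
tcp_rot: [-0.003, 0.716, 0.698, -0.001]
wrist_force: [0.9, 0.0, -1.1]
finger_gap: 0.002
finger_force: 0.0
```

Call:
{"name": "play_rows", "arguments": {"steps": "0 4 0 0 0 0 0.3;0 8 0 0 0 0 0.3;0 12 0 0 0 0 0.3;0 12 0 0 0 0 0.3;0 12 0 0 0 0 0.3"}}

```text
time: 53.03
ee_pos: [0.5103, 0.1212, 0.3186]
tcp_rot: [-0.002, 0.714, 0.7, -0.002]
wrist_force: [-0.7, -0.3, 0.5]
finger_gap: 0.3
finger_force: 0.0
```

```bash
python3 st.py; python3 - <<'E'
from h import *
im=read_camera("wrist");cm=camera_model("wrist")
t=read_camera("top");s=read_camera("scene")
f=lambda c,k,sz:cv2.resize(c,sz,interpolation=cv2.INTER_CUBIC)
out=np.vstack([np.hstack([f(t[130:250,165:345],0,(400,290)),f(t[130:250,325:455],0,(400,290))]),np.hstack([f(im[0:260,120:520],0,(400,300)),f(s[160:290,200:460],0,(400,300))])])
cv2.imwrite("pics/fin.png",out)
# top pair in wrist image: bright tops
for c in[(.525,.24,.098),(.566,.279,.074),(.565,.199,.074),(.605,.239,.05)]: print(c,np.round(proj(cm,c)))
E
```

```text
53.0333 [0.5103 0.1212 0.3186] -1.1622198005709663 0.3002984292987277 [0.02 0.3  1.56 0.   1.29 0.04]
(0.525, 0.24, 0.098) [329.  66.]
(0.566, 0.279, 0.074) [363.  31.]
(0.565, 0.199, 0.074) [361. 104.]
(0.605, 0.239, 0.05) [390.  70.]
```

View pics/fin.png

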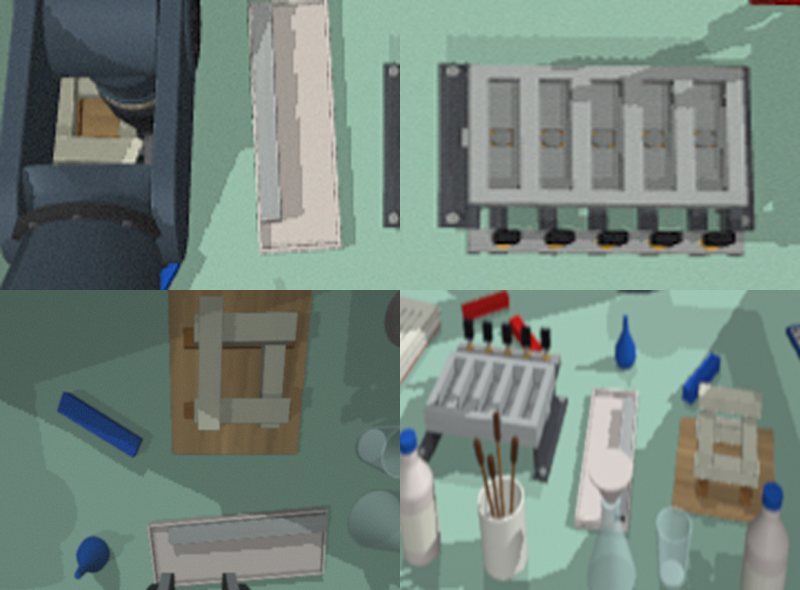

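The final view shows the pockets empty, the rods down, the three-layer stack square on the board, and the straightedge flat in the tray. The flask, beaker and mug are standing.

```bash
python3 -c "
from plant import *
print(finish_job())"
```

```text
the job is handed in; nothing more can be done
None
```

The job is handed in, with no verdict returned: in the final view the straightedge lies flat in the tray, all five bars are stacked crosswise on the board, all five rods are pressed down, and the flask, beaker and mug are standing.

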